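# Weigh the tote of copper offcuts on the hand scale

## Robot

A 7-joint arm with a two-finger parallel gripper is mounted at the origin on the work surface. World frame = base frame: x ahead of the robot, y to its left, z up, the work surface at z = 0. Lengths are in m, angles in rad, forces in N, time in s.
With the tool pointing down it reaches from about 0.4 to 0.9 m from the base axis. Payload 5.5 kg.
Tool frame: the origin (TCP) lies midway between the tips of the shut fingers; the grasp point (between the pads) lies 19 mm behind it; z points along the fingers, y is the direction in which the jaws open and shut (so a half turn about z gives the same grasp; the last joint's range is limited). The gripper opens to 85 mm and grips with 20 to 120 N. Pads are 22 mm wide; open, the fingers measure 114 mm over their backs; the gripper's body (76 mm by 85 mm) begins 54 mm behind the grasp point. The pads swing forward as they close: fully open they stand 13 mm farther back than shut.
Start: joints at [-0.883, 0.501, -0.427, 1.55, 0.221, 1.138, -0.21], TCP at [0.268, 0.592, 0.202] pointing down, gripper open.
Joint ranges: [-2.88, 2.88], [-0.31, 2.03], [-1.54, 1.56], [0.2, 2.42], [-1.41, 4.55], [0.19, 2.02], [-2.57, 2.57]. Speed limits (rad/s): [2.57, 2.57, 3.14, 3.14, 3.14, 3.14, 3.14].

## Interface

Orientations are given as a rotation vector (axis times angle).
In Python, from cell import ctrl gives the robot as it stands.
- The arm moves only by the tool arm_command, never from a script. Its argument "motion" is a list of rows, each a list of 3 entries, a list of its own where there are three numbers: the shift along the tool's x, y, z in mm, then the turn, a rotation vector about the tool's x, y, z in degrees, then the closure, from 0 (fully open) to 1 (shut). A call has 1 to 5 rows; each row shifts and turns the pose as measured when the row begins, along the tool's axes as they then stand; what a row does not reach is not made up. A row lasts 1/10 s, in which the tool goes at most 50 mm and 8.59 degrees, less where a joint would pass 70% of its speed; a pose out of reach is approached as far as the arm can. A call with a gripper value outside its range is refused whole. The fingers move at their own pace and stop on an object; "newtons" is the grip in N (left out, the last holds). Time passes only in rows, so rows that do not move let the fingers close. It gives the time, the measured TCP pose, the force and the opening at its end, in the units of the state.
- ctrl.observe(): the state, without advancing time (a new reading comes with each control period).
- ctrl.grab_frame(name): name is "scene" or "side" or "wrist"; returns (picture, depth): 480x640x3 uint8, blue, green, red; 480x640 float32, m along the optical axis (not along the pixel's ray), 0 where there is no reading.
- ctrl.camera_info(name): a dict with "mtx" (3x3 intrinsics, pixels), "R" (3x3) and "t" (3): a world point X has camera coordinates R X + t; the wrist camera has in their place "hand_eye" (4x4, takes a point from camera to tool coordinates, whose origin is the TCP and whose axes are the flange's). Camera axes: x right, y down, z forward; pixel columns grow to the right and rows downward; lengths in m; the calibration is good to about 2 mm. A picture is of the moment at which its call begins: read the wrist's pose just before it. camera_info takes no time and is no camera call.
- ctrl.job_done(): hands the job in, once; it reports no verdict.
Trained networks look in the newest picture that a camera, given by its name, has taken for a name from the list of things; names that differ only in an ending like _2 or _b are one class to them, and where a whole thing is asked for, a point or a joint stands for the part that bears it (a point fixed in the world has none). Each returns a list of dicts, best first, with "conf" (0 to 1); they miss things now and then, are a little off and sometimes report something else, mostly with a low value. They report only what shows in the picture. A call takes as long as a camera call. They do not tell look-alikes from the thing itself.
- ctrl.look_for(camera, query): "box" ([left, top, right, bottom] as shares, 0 to 1, of the picture: columns of its width, rows of its height, round what is visible of it).
The state is a dict: "time_s": time; "qpos": joint angles; "dq": joint speeds; "joint_torque": joint torques, N m; "position": TCP position; "tool_rot": TCP orientation; "contact_force": force on the tool from outside, world axes, zero at the start; "moment": the same for the moment, N m; "width": opening from 0.0 (shut) to 1.0 (fully open).
Only numpy, scipy, OpenCV 4.12 (cv2) and the standard library are available. Lean on these libraries where they do the work, as an engineer would, in place of code of your own. Each camera call takes 0.05 s, during which the arm holds its last target.

## Task

Weigh the tote of copper offcuts: take the sprung hand scale from its rack, hook it under the middle of the tote's bar and lift gently until the tote hangs between 1 and 2 cm clear of the bench, and keep it hanging still there for two seconds. Then set it down softly where it stood, unhook, and put the scale back in its rack. Only the scale may touch the tote, do not jerk or force the hook, and leave the other things alone.

Things in the scene. Friction and masses are not known exactly. Their poses are not given: they have to be found in the camera images.
- scale_grip (a point): Sprung hand scale, 0.18 kg, standing in its rack. The point is the centre of its grey grip block, 56 (x) x 24 (y) x 40 (z) mm, to be pinched across the 24 mm (y); z is up. Below it a round neck 28 mm across; 80 to 86 mm below the point a flange 46 x 44 mm. Under the flange a rod with the hook pulls out downwards against a spring of 75 N/m (travel 115 mm).
- hook_seat (a point): Inside bottom of the scale's C-shaped steel hook (6 mm wire), on the scale's axis, 129 mm below the grip centre (4 mm more by sag), lower when loaded. The hook lies in the scale's x-z plane, 31 mm long in x; lowest point 6 mm below the seat, tip 15 mm above it. Mouth to +x: gap of 28 mm between tip and flange; closed back on -x, 15 mm from the axis. Axes as the scale's.
- tote_bar (a point): Open sheet-steel tote of copper offcuts, 110 (x) x 160 (y) mm, walls 45 mm tall, weight unknown, 0.25 to 0.8 kg. The point is the middle of its carrying bar: fixed, round, 8 mm thick, along the tote's y, 85 mm above its underside, 159 mm free between two uprights at its ends. Contents stay below 35 mm. z is up.
- tote_base (a point): Centre of the tote's underside (height 0 when it stands on the bench). Axes as the tote's.
- rack_top (a point): Rack, fixed to the bench: two aluminium cheeks 100 mm long (x), 12 mm thick, with a 16 mm slot along x between them, open at the top. The point is mid-slot at the cheeks' top edge, 84 mm above the bench. The scale's hook hangs in the slot (hook plane along it), its flange rests on the cheeks, grip centre 86 mm above the point. Slot 65 mm deep or more.
- screwdriver_mid (a point): Bystander: black-handled screwdriver, 170 mm long, lying. The point is on it, half-way up.
- wrench_mid (a point): Bystander: steel spanner, 180 mm long, lying. The point is on it, half-way up.
- flux_jar_mid (a point): Bystander: small white jar, 52 mm across, 50 mm tall. The point is on it, half-way up.
- coupling_mid (a point): Bystander: copper pipe coupling standing on end, 32 mm across, 30 mm tall. The point is on it, half-way up.
- elbow_mid (a point): Bystander: copper pipe elbow, lying, about 70 x 65 x 22 mm. The point is on it, half-way up.
- tape_ring_mid (a point): Bystander: flat black ring, 90 mm across, 25 mm tall. The point is on it, half-way up.
- spray_can_mid (a point): Bystander: grey can with a paper label, 60 mm across, 150 mm tall. The point is on it, half-way up.
- table: The bench; its top is at height 0.
- spring_scale: The hand scale as a whole; origin at the middle of its flange's underside, 86 mm below the grip centre; axes as above.
- tote: The tote as a whole; origin as tote_base.
Things that resemble listed ones, but are neither listed nor needed, are in the scene too. What is shaped like the spring_scale but purple, red or yellow is not meant.

How it is judged:
On the way, in this order (a step that is already met when the one before it is completed fails the run):
1. the tote hangs still on the scale, level and clear of the bench (height (world z) of tote_base above 0.008 m and contact force between tote and table below 0.05 N and contact force between spring_scale and tote above 1.5 N and linear speed of tote below 0.04 m/s and angle between tote_base's own z axis and vertical below 0.2 rad), for 1.5 s.
2. the tote is set down and the hook is free of it (height (world z) of tote_base below 0.004 m and angle between tote_base's own z axis and vertical below 0.04 rad and contact force between spring_scale and tote below 0.05 N), for 0.2 s.
At the end, for the whole second after the job is handed in: The tote stands flat on the bench within 50 mm of where it stood, free of the hook; the scale stands upright in its rack, flange on the cheeks (grip centre 80 to 91 mm above the rack's top point and within 35 mm of it sideways); everything at rest (all of step 2 and distance of tote_base from where it was at the start of the episode below 0.05 m and linear speed of each of tote, spring_scale below 0.02 m/s and horizontal distance between scale_grip and rack_top below 0.035 m and z of scale_grip in the frame of rack_top between 0.08 and 0.091 m and angle between scale_grip's own z axis and vertical below 0.12 rad); the robot touches nothing.
It fails at once if the tote is lifted more than 25 mm above the bench (height (world z) of tote_base above 0.025 m).
It fails at once if the scale is jerked or forced against the tote (over 15 N) (contact force between spring_scale and tote above 15 N).
It fails at once if the tote is banged down (over 30 N on the bench) (contact force between tote and table above 30 N).
It fails at once if the robot itself touches the tote (contact force between any of the fingers, the arm and tote above 0.5 N).
It fails at once if another thing on the bench is moved by more than 30 mm (distance of any of screwdriver_mid, wrench_mid, flux_jar_mid, coupling_mid, elbow_mid, tape_ring_mid, spray_can_mid from where it was at the start of the episode above 0.03 m).
It also fails if it takes over 72 s, if anything falls off the work surface, if the arm or the gripper's body presses on something with over 40 N, if the wrist force passes 120 N, or if a joint passes its speed limit or range.

## Working session

There is one attempt and no reset: what is moved stays moved. The work goes in short steps, Python scripts to look and compute and a tool call to move; the robot and the scene stay as the last step left them, time stands still between calls to the robot, and variables do not carry over. Pictures are saved under pics/ and viewed, and the job is handed in when it is done.

Besides the shell and the picture viewer there is one more tool, called after "Request:" as name(argument=value, ...) on one line, values as JSON. arm_command: Moves the arm, as the interface text tells. Its arguments: {"type":"object","properties":{"motion":{"type":"array"},"newtons":{"type":"number"}},"required":["motion"]}

```bash
ls; mkdir -p pics
cat > h.py <<'E'
import numpy as np, cv2
from scipy.spatial.transform import Rotation as Ro
from cell import ctrl
def grab(cam,name=None):
    st=ctrl.observe()
    im,d=ctrl.grab_frame(cam)
    if name: cv2.imwrite('pics/'+name+'.png',im)
    return st,im,d
def cloud(cam,d,st):
    i=ctrl.camera_info(cam);K=np.array(i['mtx'])
    v,u=np.mgrid[0:480,0:640]
    P=np.stack([(u-K[0,2])/K[0,0]*d,(v-K[1,2])/K[1,1]*d,d],-1)
    if cam=='wrist':
        H=np.array(i['hand_eye']);P=P@H[:3,:3].T+H[:3,3]
        R=Ro.from_rotvec(st['tool_rot']).as_matrix();P=P@R.T+np.array(st['position'])
    else:
        P=(P-np.array(i['t']))@np.array(i['R'])
    P[d<=0]=np.nan
    return P
E
python3 - <<'E'
from h import *
for c in ['scene','side','wrist']:
    st,im,d=grab(c,c+'0'); np.savez('pics/%s0.npz'%c,d=d,P=cloud(c,d,st))
    for q in ['spring_scale','tote','tote_bar','rack_top','scale_grip']:
        for r in ctrl.look_for(c,q)[:4]: print(c,q,round(r['conf'],2),(np.array(r['box'])*[640,480,640,480]).round())
print(ctrl.observe())
E
```

```text
pics
scene spring_scale 0.9 [225. 244. 257. 294.]
scene spring_scale 0.9 [175. 281. 211. 341.]
scene spring_scale 0.85 [277. 272. 311. 331.]
scene spring_scale 0.59 [249. 303. 284. 365.]
scene tote 0.73 [314. 196. 368. 259.]
scene tote_bar 0.81 [314. 197. 371. 260.]
scene rack_top 0.78 [212. 275. 277. 338.]
scene scale_grip 0.94 [278. 271. 308. 335.]
scene scale_grip 0.82 [170. 280. 212. 335.]
scene scale_grip 0.65 [252. 302. 284. 365.]
scene scale_grip 0.57 [228. 240. 261. 295.]
side spring_scale 0.96 [355. 184. 377. 222.]
side spring_scale 0.72 [305. 201. 317. 246.]
side spring_scale 0.56 [346. 191. 364. 228.]
side spring_scale 0.56 [309. 184. 323. 226.]
side tote 0.84 [303. 282. 362. 357.]
side tote_bar 0.29 [347. 190. 368. 231.]
side rack_top 0.78 [334. 222. 375. 256.]
side scale_grip 0.96 [300. 198. 324. 239.]
side scale_grip 0.76 [348. 188. 370. 231.]
side scale_grip 0.66 [359. 185. 381. 219.]
side scale_grip 0.66 [308. 188. 326. 225.]
wrist tote 0.66 [ 79. 425. 152. 480.]
wrist tote_bar 0.82 [ 83. 422. 155. 480.]
{'time_s': 0.9, 'qpos': array([-0.88279028,  0.50085426, -0.42700534,  1.55041103,  0.22080215,
        1.13833266, -0.21027413]), 'dq': array([-2.72537720e-04, -8.05207848e-05, -5.74154388e-04,  1.26831149e-03,
       -1.13107158e-03, -1.39514009e-05, -6.35444317e-05]), 'joint_torque': array([-1.74488496e-04, -5.69335556e+01, -5.81058517e+00, -2.81338978e+01,
        1.27583183e-02,  1.62479690e-03,  5.07417468e-06]), 'position': array([0.2678551 , 0.59223135, 0.20193424]), 'tool_rot': array([-6.62178864e-01, -3.07100111e+00, -3.42356135e-05]), 'contact_force': array([ 0.46742382,  0.08011761, -1.15019053]), 'moment': array([ 0.01963029,  0.03464502, -0.02704564]), 'width': 0.9965624988723664}
```

View pics/scene0.png

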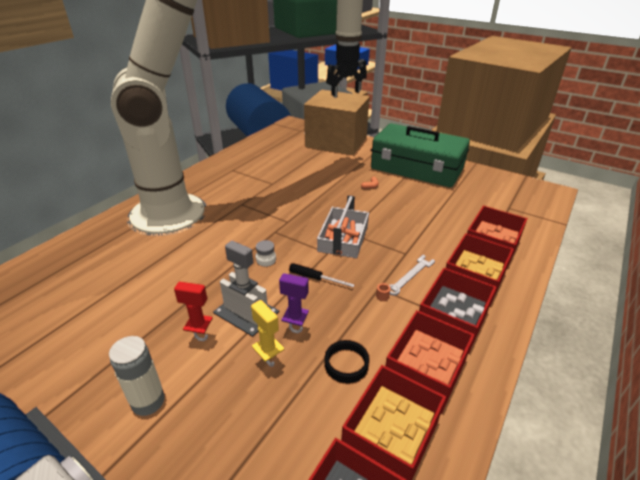

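View pics/side0.png

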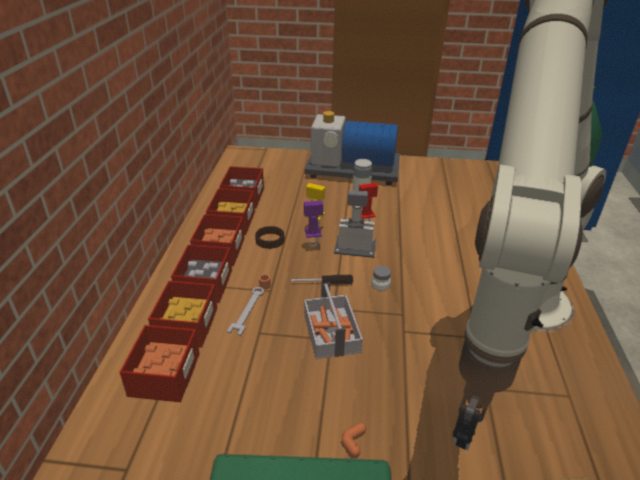

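View pics/wrist0.png

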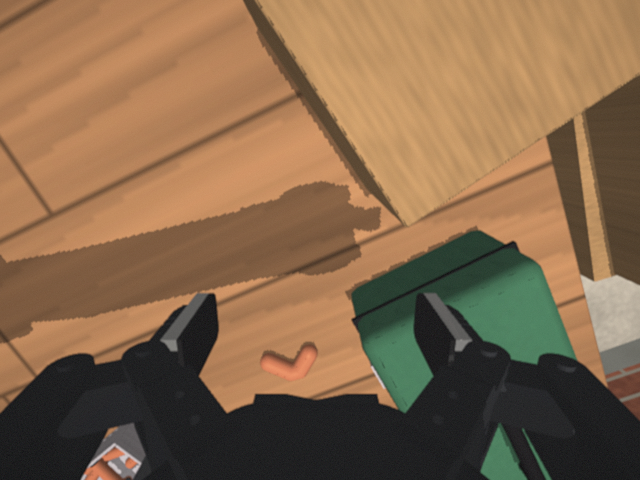

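Run:
```python
import cv2,numpy as np
a=cv2.imread('pics/scene0.png')[230:380,150:400];b=cv2.imread('pics/side0.png')[170:370,250:450]
cv2.imwrite('pics/c1.png',cv2.resize(a,None,fx=3.2,fy=3.2,interpolation=2))
cv2.imwrite('pics/c2.png',cv2.resize(b,None,fx=3,fy=3,interpolation=2))
```

```text
(no output)
```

View pics/c1.png

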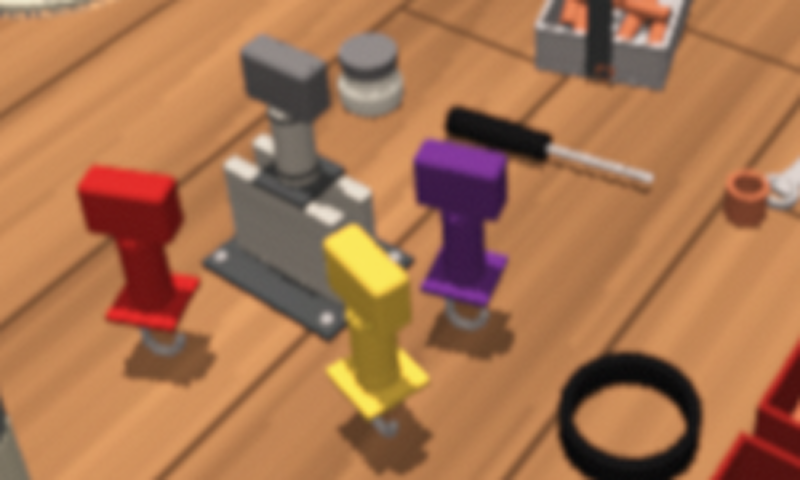

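View pics/c2.png

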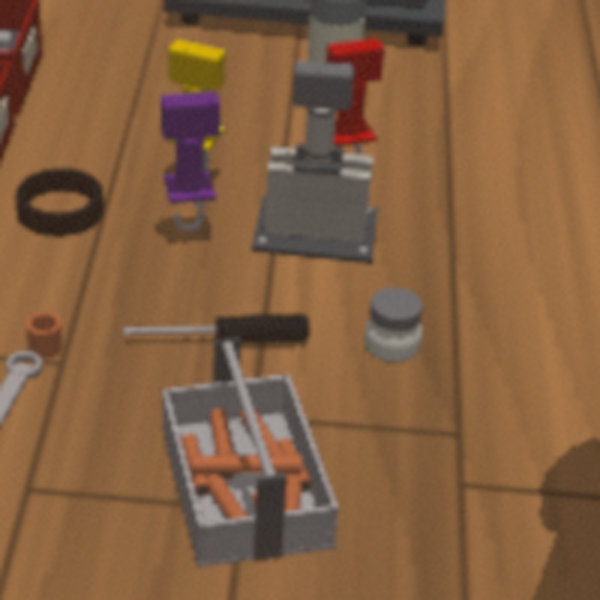

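The pictures show the grey scale in its rack at scene (239,252) and side (357,200). Look-alikes in the scene view are red (193,300), yellow (265,335) and purple (294,295). I choose the grey one in the aluminium rack, and the close crops confirm it. Tote: scene (343,232), side (333,322).

Run:
```python
from h import *
for c,box in [('scene',(320,190,375,262)),('side',(300,275,366,360)),('scene',(205,235,285,340)),('side',(330,185,382,260))]:
    P=np.load('pics/%s0.npz'%c)['P']; im=cv2.imread('pics/%s0.png'%c)
    l,t,r,b=box
    Q=P[t:b,l:r].reshape(-1,3);C=im[t:b,l:r].reshape(-1,3).astype(int)
    ok=np.isfinite(Q).all(1)&(Q[:,2]>0.01);Q=Q[ok];C=C[ok]
    print(c,box,len(Q),Q.min(0).round(3),Q.max(0).round(3))
    h,e=np.histogram(Q[:,2],bins=np.arange(0,.22,.01));print(h)
    np.save('pics/Q_%s_%d.npy'%(c,l),np.c_[Q,C])
def rect(Q):
    r=cv2.minAreaRect((Q[:,:2]*1000).astype(np.float32));return np.round(r[0],1),np.round(r[1],1),round(r[2],1)
for n in ['scene_320','side_300']:
    Q=np.load('pics/Q_%s.npy'%n)
    s=(Q[:,2]>.036)&(Q[:,2]<.052); print(n,'rim',s.sum(),rect(Q[s]))
    s=(Q[:,2]>.075)&(Q[:,2]<.1); print(n,'bar',s.sum(),rect(Q[s]),Q[s].mean(0).round(3))
for n in ['scene_205','side_330']:
    Q=np.load('pics/Q_%s.npy'%n)
    grey=(Q[:,3:6].max(1)-Q[:,3:6].min(1))<45
    s=(Q[:,2]>.15)&(Q[:,2]<.2)&grey; print(n,'grip',s.sum(),rect(Q[s]),Q[s].min(0).round(3),Q[s].max(0).round(3))
    s=(Q[:,2]>.183)&(Q[:,2]<.2)&grey; print(n,'griptop',s.sum(),rect(Q[s]),np.median(Q[s],0).round(3))
    s=(Q[:,2]>.07)&(Q[:,2]<.09)&grey; print(n,'cheek',s.sum(),rect(Q[s]))
    s=(Q[:,2]>.04)&(Q[:,2]<.09)&grey; print(n,'cheek',s.sum(),rect(Q[s]))
```

```text
scene (320, 190, 375, 262) 1754 [0.433 0.087 0.01 ] [0.586 0.27  0.092]
[  0 476 379 316 297  42  47  44 134  19   0   0   0   0   0   0   0   0
   0   0   0]
side (300, 275, 366, 360) 2710 [ 0.434 -0.019  0.01 ] [0.61  0.273 0.093]
[  0 701 715 465 443  59  45  47 159  76   0   0   0   0   0   0   0   0
   0   0   0]
scene (205, 235, 285, 340) 3476 [ 0.369 -0.307  0.01 ] [0.63  0.007 0.192]
[  0 177 170 138 210 312 157 173 341 188  74  95 176 174 169 432 102 102
 181 105   0]
side (330, 185, 382, 260) 1863 [ 0.408 -0.454  0.01 ] [ 0.528 -0.138  0.195]
[  0 148  94 100  97 161 139 157 205 107  42  47  56  56  72 117  61  62
  66  76   0]
scene_320 rim 411 (array([509.4, 177.4]), array([110.8, 171. ]), 17.6)
scene_320 bar 176 (array([508.5, 178.5]), array([ 21.4, 175.4]), 17.4) [5.13000e-01 1.68000e-01 8.60000e-02 1.18926e+02 1.25625e+02 1.40091e+02]
side_300 rim 601 (array([509.6, 179.9]), array([111.1, 172.1]), 17.5)
side_300 bar 259 (array([509. , 179.4]), array([ 22.1, 172.1]), 17.0) [5.07000e-01 1.89000e-01 8.70000e-02 1.02861e+02 1.06012e+02 1.14452e+02]
scene_205 grip 533 (arra
[... 156 characters left out ...]
ptop 247 (array([ 472.6, -188.8]), array([25.2, 55.9]), 89.2) [  0.476  -0.192   0.19  126.    131.    141.   ]
scene_205 cheek 472 (array([ 469.7, -187.7]), array([ 45.8, 100.4]), 88.7)
scene_205 cheek 1011 (array([ 423.7, -120.4]), array([101. , 251.9]), 33.5)
side_330 grip 303 (array([ 460.2, -228.7]), array([127.9,  53.7]), 76.8) [ 0.444 -0.297  0.15  53.    53.    63.   ] [  0.499  -0.17    0.195 119.    126.    137.   ]
side_330 griptop 124 (array([ 470.5, -184.7]), array([54.6, 29.1]), 5.0) [  0.472  -0.182   0.191  95.5    98.5   106.   ]
side_330 cheek 314 (array([ 463.8, -302.3]), array([281.6,  98.3]), 87.4)
side_330 cheek 619 (array([ 459.3, -305.4]), array([287. ,  99.6]), 85.4)
```

```bash
cat >> h.py <<'E'
def plan(target,yaw,st=None):
    """target TCP pos, yaw: world angle of tool y axis (deg, mod 180 handled). prints tool-frame shift mm + turn about tool z deg"""
    st=st or ctrl.observe()
    R=Ro.from_rotvec(st['tool_rot']).as_matrix();p=np.array(st['position'])
    sh=R.T@(np.array(target)-p)*1000
    x=np.array([np.sin(np.radians(yaw)),-np.cos(np.radians(yaw)),0])*-1
    y=np.array([np.cos(np.radians(yaw)),np.sin(np.radians(yaw)),0]);z=np.array([0,0,-1.])
    Rt=np.stack([np.cross(y,z),y,z],1)
    rv=np.degrees(Ro.from_matrix(R.T@Rt).as_rotvec())
    print('t',round(st['time_s'],2),'pos',p.round(4),'tooly',round(np.degrees(np.arctan2(R[1,1],R[0,1])),2),'w',round(st['width'],3),'F',np.round(st['contact_force'],2))
    print('shift',sh.round(1),'turn',rv.round(2))
E
python3 - <<'E'
from h import *
plan([.472,-.188,.33],90)
P=np.load('pics/scene0.npz')['P']
for n,(l,t,r,b) in dict(red=(178,283,210,335),yel=(250,303,283,360),pur=(280,273,309,325),jar=(256,242,275,265),can=(110,338,163,412),sd=(290,264,354,290)).items():
    Q=P[t:b,l:r].reshape(-1,3);Q=Q[np.isfinite(Q).all(1)];Q=Q[Q[:,2]>.012];print(n,np.percentile(Q,3,0).round(3),np.percentile(Q,97,0).round(3))
E
```

```text
t 0.9 pos [0.2679 0.5922 0.2019] tooly 65.66 w 0.997 F [ 0.47  0.08 -1.15]
shift [-507.5 -626.8 -128.1] turn [  0.    -0.   -24.34]
red [ 0.425 -0.321  0.053] [ 0.469 -0.284  0.156]
yel [ 0.507 -0.292  0.044] [ 0.628 -0.209  0.156]
pur [ 0.572 -0.195  0.051] [ 0.623 -0.153  0.156]
jar [ 0.374 -0.042  0.014] [ 0.414 -0.003  0.052]
can [ 0.446 -0.488  0.021] [ 0.494 -0.437  0.151]
sd [ 0.477 -0.186  0.013] [0.624 0.005 0.156]
```

Request:
arm_command(motion=[[[0,0,-45],[0,0,0],0],[[-15,-30,-35],[0,0,0],0],[[-18,-38,-20],[0,0,0],0],[[-18,-40,-10],[0,0,0],0]])

```text
time_s: 1.3
position: [0.2673, 0.4734, 0.3118]
tool_rot: [-0.651, -3.068, 0.006]
contact_force: [0.7, -0.1, 1.2]
width: 0.998
```

```bash
python3 -c "
from h import *
plan([.472,-.188,.33],90)"
```

```text
t 1.3 pos [0.2673 0.4734 0.3118] tooly 66.05 w 0.998 F [ 0.68 -0.12  1.2 ]
shift [-455.6 -521.4  -17.5] turn [ -0.22  -0.28 -23.95]
```

Request:
arm_command(motion=[[[-25,-40,0],[0,0,-8],0],[[-20,-45,-5],[0,0,-8],0],[[-15,-45,-5],[0,0,-8],0],[[-15,-47,0],[0,0,0],0],[[-15,-47,0],[0,0,0],0]])

```text
time_s: 1.8
position: [0.3153, 0.2433, 0.3247]
tool_rot: [0.018, 3.14, 0.005]
contact_force: [0.6, -0.9, 0.0]
width: 0.997
```

Request:
arm_command(motion=[[[-15,-47,0],[0,0,0],0.3],[[-15,-47,0],[0,0,0],0.3],[[-15,-47,0],[0,0,0],0.3],[[-15,-47,0],[0,0,0],0.3],[[-15,-47,0],[0,0,0],0.3]])

```text
time_s: 2.3
position: [0.387, 0.0035, 0.3266]
tool_rot: [0.016, 3.132, 0.009]
contact_force: [1.4, 0.7, -0.4]
width: 0.702
```

```bash
python3 -c "
from h import *
plan([.472,-.188,.33],90)"
```

```text
t 2.3 pos [0.387  0.0035 0.3266] tooly 89.42 w 0.702 F [ 1.4   0.67 -0.41]
shift [ -86.9 -190.6   -3.7] turn [ 0.32  0.56 -0.58]
```

Request:
arm_command(motion=[[[-20,-47,0],[0,0,0],0.4],[[-20,-45,0],[0.3,0.5,-0.5],0.4],[[-20,-45,0],[0,0,0],0.4],[[-20,-42,0],[0,0,0],0.4],[[-5,-10,0],[0,0,0],0.4]])

```text
time_s: 2.8
position: [0.4706, -0.1946, 0.3289]
tool_rot: [0.011, 3.134, -0.005]
contact_force: [-0.5, -0.6, 0.0]
width: 0.601
```

Run:
```python
from h import *
plan([.472,-.188,.33],90)
st,im,d=grab('wrist','w1');P=cloud('wrist',d,st)
print(ctrl.look_for('wrist','scale_grip')[:2])
Q=P.reshape(-1,3);C=im.reshape(-1,3).astype(int)
g=(C.max(1)-C.min(1))<40
def rect(Q):
    r=cv2.minAreaRect((Q[:,:2]*1000).astype(np.float32));return np.round(r[0],1),np.round(r[1],1),round(r[2],1)
near=(abs(Q[:,0]-.472)<.06)&(abs(Q[:,1]+.188)<.05)&g
for a,b in[(.18,.2),(.075,.095)]:
    s=near&(Q[:,2]>a)&(Q[:,2]<b);print(s.sum(),rect(Q[s]),np.median(Q[s],0),Q[s].min(0),Q[s].max(0))
```

```text
t 2.8 pos [ 0.4706 -0.1946  0.3289] tooly 89.61 w 0.601 F [-0.5  -0.57  0.01]
shift [-1.4  6.6 -1.1] turn [-0.17  0.42 -0.39]
[{'box': [0.3877, 0.5473, 0.4463, 0.6569], 'conf': 0.83}, {'box': [0.3008, 0.3119, 0.4037, 0.4358], 'conf': 0.78}]
1390 (array([ 470.7, -189.2]), array([23.8, 54.6]), 89.4) [ 0.46933122 -0.18952548  0.18983787] [ 0.4434279  -0.20129339  0.18109741] [ 0.49802674 -0.17710594  0.19283375]
1034 (array([ 468.7, -189. ]), array([42.9, 99. ]), 89.3) [ 0.44886521 -0.19772326  0.08507596] [ 0.41907271 -0.21077436  0.0756546 ] [ 0.51802711 -0.1670442   0.09233071]
```

View pics/w1.png

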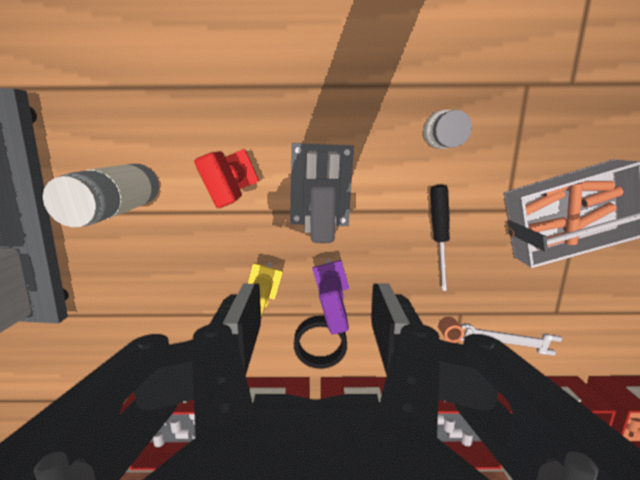

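Wrist view: the grey grip is at (322,215) above its rack. Red (225,175), yellow (263,283) and purple (333,295) are to the sides. The pose agrees with the scene camera. Going down.

Request:
arm_command(motion=[[[0,6,0],[0,0.4,-0.3],0.4],[[0,0,48],[0,0,0],0.4],[[0,0,48],[0,0,0],0.4],[[0,0,40],[0,0,0],0.4]])

```text
time_s: 3.3
position: [0.476, -0.1773, 0.1964]
tool_rot: [-0.017, 3.127, 0.001]
contact_force: [0.5, -0.1, 0.2]
width: 0.599
```

```bash
python3 -c "
from h import *
plan([.471,-.1887,.151],89.5)
grab('wrist','w2')"
```

```text
t 3.3 pos [ 0.476  -0.1773  0.1964] tooly 90.63 w 0.599 F [ 0.55 -0.08  0.21]
shift [  5.7 -11.3  45.3] turn [0.03 0.82 1.13]
```

View pics/w2.png

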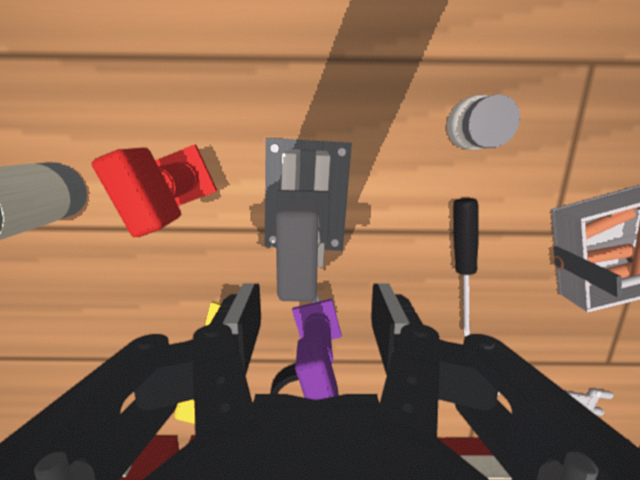

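Request:
arm_command(motion=[[[5,-10,0],[0,0.8,1],0.4],[[0,0,0],[0,0,0],0.4]])

```text
time_s: 3.55
position: [0.4651, -0.182, 0.1899]
tool_rot: [-0.003, -3.126, -0.009]
contact_force: [-0.2, -0.5, 0.6]
width: 0.602
```

```bash
python3 -c "
from h import *
plan([.471,-.1887,.151],89.5)"
```

```text
t 3.55 pos [ 0.4651 -0.182   0.1899] tooly 89.9 w 0.602 F [-0.22 -0.52  0.61]
shift [-6.5 -6.9 38.8] turn [ 0.31 -0.87  0.41]
```

Request:
arm_command(motion=[[[0,-6,0],[0,0,0],0.4],[[0,0,0],[0,0,0],0.4]])

```text
time_s: 3.75
position: [0.4676, -0.1885, 0.1938]
tool_rot: [-0.001, -3.132, -0.007]
contact_force: [0.9, -0.4, 0.1]
width: 0.601
```

```bash
python3 -c "
from h import *
plan([.471,-.1887,.151],89.5)"
```

```text
t 3.75 pos [ 0.4676 -0.1885  0.1938] tooly 89.97 w 0.601 F [ 0.87 -0.36  0.07]
shift [-3.8 -0.4 42.7] turn [ 0.26 -0.54  0.47]
```

Request:
arm_command(motion=[[[0,0,0],[0,0,0],0.4],[[0,0,0],[0,0,0],0.4]])

```text
time_s: 3.95
position: [0.4695, -0.1893, 0.1965]
tool_rot: [-0.002, -3.137, -0.006]
contact_force: [1.2, -0.1, 0.2]
width: 0.604
```

```bash
python3 -c "
from h import *
plan([.471,-.1887,.151],89.5)"
```

```text
t 3.95 pos [ 0.4695 -0.1893  0.1965] tooly 89.94 w 0.604 F [ 1.2  -0.07  0.25]
shift [-1.7  0.4 45.5] turn [ 0.2  -0.25  0.44]
```

Request:
arm_command(motion=[[[-2,0,15],[0,0,0.4],0.4],[[0,0,15],[0,0,0],0.4],[[0,0,12],[0,0,0],0.4],[[0,0,3],[0,0,0],0.4],[[0,0,0],[0,0,0],0.4]])

```text
time_s: 4.45
position: [0.474, -0.1898, 0.153]
tool_rot: [0.013, 3.14, 0.004]
contact_force: [-0.7, 0.1, 0.0]
width: 0.599
```

```bash
python3 -c "
from h import *
plan([.471,-.1887,.151],89.5)"
```

```text
t 4.45 pos [ 0.474  -0.1898  0.153 ] tooly 89.51 w 0.599 F [-0.73  0.15  0.01]
shift [3.  1.1 1.9] turn [0.15 0.1  0.01]
```

Request:
arm_command(motion=[[[2,1,2],[0,0,0],0.55],[[0,0,0],[0,0,0],0.7],[[0,0,0],[0,0,0],1],[[0,0,0],[0,0,0],1],[[0,0,0],[0,0,0],1]], newtons=70)

```text
time_s: 4.95
position: [0.4725, -0.1889, 0.1522]
tool_rot: [0.013, 3.138, 0.004]
contact_force: [0.5, 0.7, -2.1]
width: 0.256
```

Request:
arm_command(motion=[[[0,0,0],[0,0,0],1],[[0,0,0],[0,0,0],1]])

```text
time_s: 5.15
position: [0.4723, -0.1888, 0.152]
tool_rot: [0.013, 3.138, 0.004]
contact_force: [0.1, -0.1, -2.1]
width: 0.256
```

```bash
python3 -c "
from h import *
plan([.471,-.1887,.151],89.5)
_,im,_=grab('side')
cv2.imwrite('pics/s2.png',cv2.resize(im[150:350,280:480],None,fx=3,fy=3,interpolation=2))"
```

```text
t 5.15 pos [ 0.4723 -0.1888  0.152 ] tooly 89.51 w 0.256 F [ 0.1  -0.12 -2.08]
shift [1.3 0.1 1. ] turn [0.14 0.18 0.01]
```

View pics/s2.png

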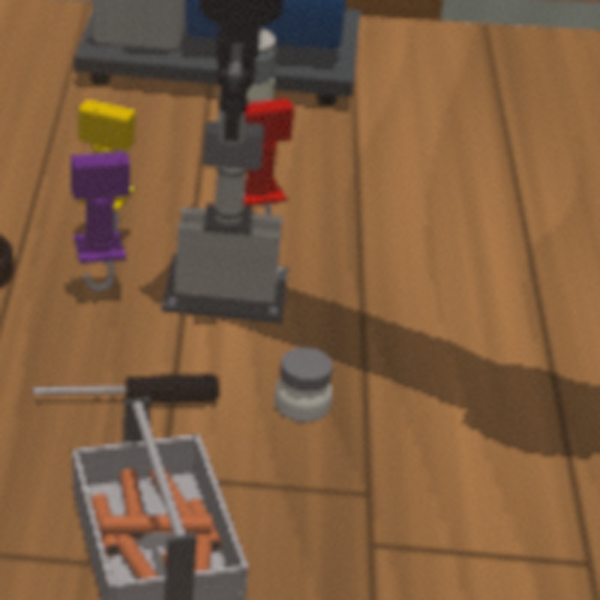

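Grasp holds (width 0.256). The side crop shows the fingers on the grey grip at (232,145). Lifting straight out.

Request:
arm_command(motion=[[[0,0,-15],[0,0,0],1],[[0,0,-25],[0,0,0],1],[[0,0,-25],[0,0,0],1],[[0,0,-25],[0,0,0],1],[[0,0,-25],[0,0,0],1]])

```text
time_s: 5.7
position: [0.468, -0.1879, 0.2659]
tool_rot: [-0.014, -3.133, -0.007]
contact_force: [-0.1, 0.7, -2.3]
width: 0.255
```

Request:
arm_command(motion=[[[0,0,-25],[0,0,0],1],[[0,0,-15],[0,0,0],1],[[0,0,0],[0,0,0],1],[[0,0,0],[0,0,0],1],[[0,0,0],[0,0,0],1]])

```text
time_s: 6.2
position: [0.4693, -0.1887, 0.3097]
tool_rot: [-0.015, -3.138, -0.006]
contact_force: [1.4, -0.1, -0.9]
width: 0.253
```

```bash
python3 -c "
from h import *
plan([.471,-.1887,.30],89.5)
_,im,d=grab('side')
cv2.imwrite('pics/s3.png',cv2.resize(im[120:280,280:440],None,fx=3.7,fy=3.7,interpolation=2))
_,im2,d2=grab('scene')
cv2.imwrite('pics/s3b.png',cv2.resize(im2[150:350,160:360],None,fx=3,fy=3,interpolation=2))
np.savez('pics/s3.npz',d=d,d2=d2)
"
```

```text
t 6.2 pos [ 0.4693 -0.1887  0.3097] tooly 89.46 w 0.253 F [ 1.35 -0.08 -0.95]
shift [-1.7 -0.   9.7] turn [ 0.21 -0.18 -0.04]
```

View pics/s3.png

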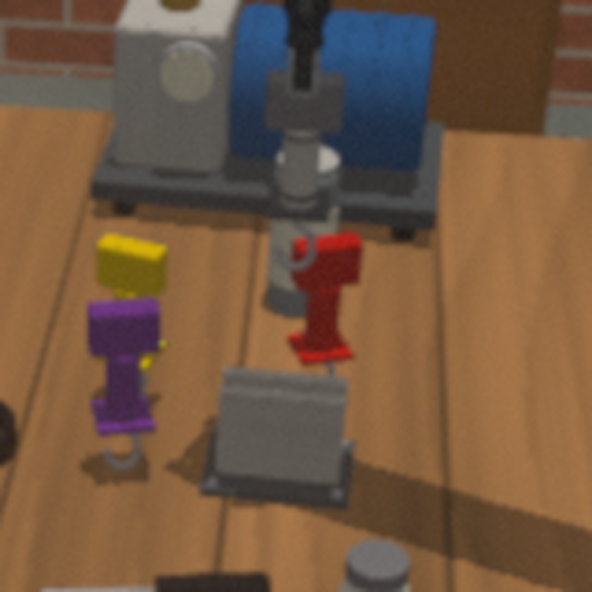

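View pics/s3b.png

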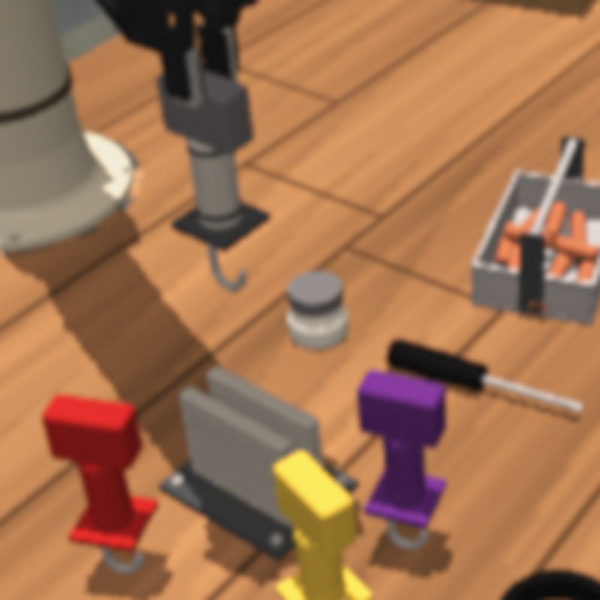

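Side crop: the hook shank is on the right (310,230) and the tip on the left (280,255), so the mouth faces +x. The scene crop agrees, with the tip at (243,280). I'll approach the bar from the tote's −x side.

Request:
arm_command(motion=[[[0,25,0],[0,0,-5],1],[[0,38,0],[0,0,-6],1],[[7,38,0],[0,0,-5],1],[[8,38,0],[0,0,-2],1],[[10,38,0],[0,0,0],1]])

```text
time_s: 6.8
position: [0.411, -0.0224, 0.3051]
tool_rot: [0.478, -3.093, -0.003]
contact_force: [0.4, 1.3, -1.0]
width: 0.258
```

```bash
python3 -c "
from h import *
plan([.483,.1706,.30],107.4)"
```

```text
t 6.8 pos [ 0.411  -0.0224  0.3051] tooly 107.57 w 0.258 F [ 0.37  1.3  -1.05]
shift [-127.   162.3    4.3] turn [ 0.22 -0.63  0.17]
```

Request:
arm_command(motion=[[[-25,30,0],[0,0,0],1],[[-27,35,0],[0,-0.5,0],1],[[-27,35,0],[0,0,0],1],[[-20,25,0],[0,0,0],1],[[-8,10,0],[0,0,0],1]])

```text
time_s: 7.3
position: [0.4669, 0.1474, 0.3011]
tool_rot: [0.484, -3.095, -0.008]
contact_force: [-0.4, 0.6, -1.8]
width: 0.254
```

Request:
arm_command(motion=[[[0,0,0],[0,0,0],1],[[0,0,0],[0,0,0],1],[[0,0,0],[0,0,0],1]])

```text
time_s: 7.6
position: [0.4657, 0.146, 0.2989]
tool_rot: [0.484, -3.09, -0.006]
contact_force: [0.5, -0.4, -2.2]
width: 0.255
```

Run:
```python
from h import *
plan([.483,.1706,.30],107.4)
st,im,d=grab('wrist','w4');P=cloud('wrist',d,st)
Q=P.reshape(-1,3)
def rect(Q):
    r=cv2.minAreaRect((Q[:,:2]*1000).astype(np.float32));return np.round(r[0],1),np.round(r[1],1),round(r[2],1)
near=(abs(Q[:,0]-.509)<.09)&(abs(Q[:,1]-.179)<.12)
for a,b in[(.04,.05),(.08,.095)]:
    s=near&(Q[:,2]>a)&(Q[:,2]<b);print(s.sum(), s.sum() and rect(Q[s]))
_,im,d=grab('side','s4');np.savez('pics/s4.npz',d=d)
_,im,d=grab('scene','sc4');np.savez('pics/sc4.npz',d=d)
```

```text
t 7.6 pos [0.4657 0.146  0.2989] tooly 107.82 w 0.255 F [ 0.47 -0.36 -2.17]
shift [-23.9  18.1  -1.3] turn [ 0.32 -0.76  0.42]
1167 (array([509.6, 178.4]), array([110.4, 166.9]), 17.2)
654 (array([509.2, 178.7]), array([ 22. , 167.6]), 17.4)
```

View pics/w4.png

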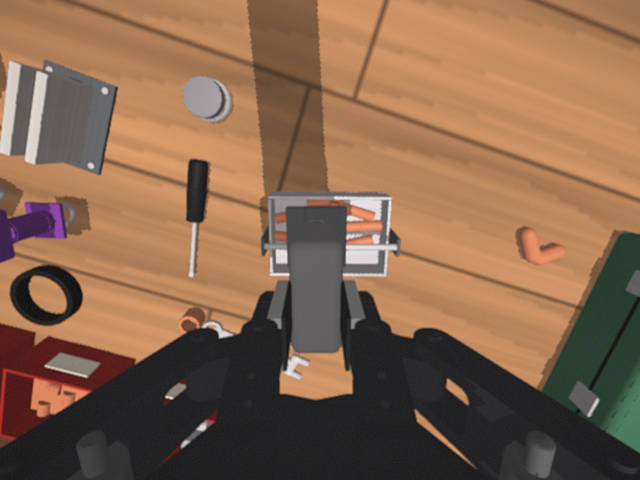

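View pics/s4.png

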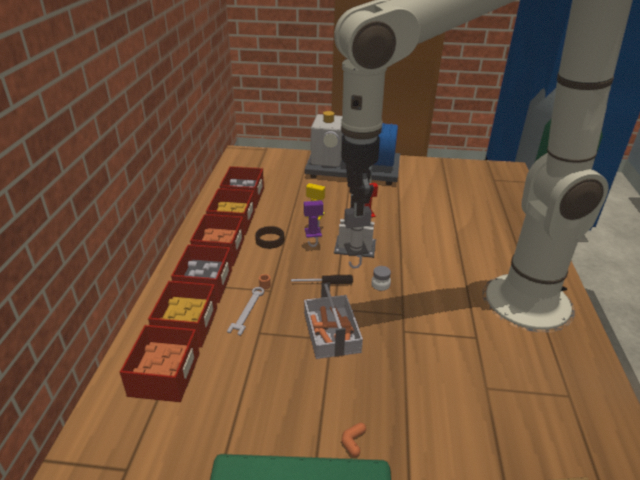

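Run:
```python
from h import *
st=ctrl.observe();p=np.array(st['position']);R=Ro.from_rotvec(st['tool_rot']).as_matrix()
for c,f in [('side','s4'),('scene','sc4')]:
    P=cloud(c,np.load('pics/%s.npz'%f)['d'],st).reshape(-1,3)
    q=(P-p)@R*1000; q=q[np.isfinite(q).all(1)]
    q=q[(abs(q[:,0])<45)&(abs(q[:,1])<30)]
    for a,b in [(-45,25),(25,54),(54,70),(72,100),(100,125)]:
        s=q[(q[:,2]>a)&(q[:,2]<b)]
        if len(s)>3: print(c,a,b,len(s),s.min(0).round(1),s.max(0).round(1),s.mean(0).round(1))
```

```text
side -45 25 594 [-27.3 -15.4 -45. ] [30.1 24.3 24.8] [ -1.8   8.4 -16.7]
side 25 54 137 [-12.9  -3.   25.9] [15.2 16.4 54. ] [-1.4  8.8 39.4]
side 54 70 195 [-22.2 -22.1  54.1] [24.6 25.  67.1] [-0.9  8.  60.9]
side 72 100 23 [-14.6  -2.9  83.3] [16.7  4.1 99.2] [ 9.1  0.7 89.9]
side 100 125 43 [-12.1  -4.6 100.3] [ 14.6   4.1 117.6] [  1.8   0.3 110. ]
scene -45 25 552 [-26.9 -26.7 -44.9] [28.4 16.8 25. ] [ -1.2 -10.8 -15.8]
scene 25 54 124 [-12.7 -19.6  25. ] [13.3 -1.7 53.9] [ -0.4 -10.8  39.6]
scene 54 70 156 [-21.7 -25.   54.1] [24.7 18.7 68.4] [ -0.3 -10.2  61.9]
scene 72 100 27 [ 1.  -7.1 79.1] [16.7  5.3 99.5] [10.1 -1.7 88.7]
scene 100 125 45 [-12.7  -7.2 100.8] [ 16.5   2.  120.2] [  2.2  -1.8 110.3]
```

Request:
arm_command(motion=[[[-12,9,0],[0,-0.5,0.3],1],[[-11,8,0],[0,0,0],1],[[0,0,0],[0,0,0],1],[[0,0,0],[0,0,0],1]])

```text
time_s: 8.15
position: [0.4849, 0.1703, 0.3001]
tool_rot: [0.473, -3.104, -0.009]
contact_force: [-1.1, -0.5, -0.9]
width: 0.257
```

```bash
python3 -c "
from h import *
plan([.483,.1706,.17],107.4)"
```

```text
t 8.15 pos [0.4849 0.1703 0.3001] tooly 107.31 w 0.257 F [-1.07 -0.45 -0.94]
shift [1.700e+00 1.000e-01 1.301e+02] turn [ 0.34 -0.03 -0.08]
```

Request:
arm_command(motion=[[[2,0,15],[0,0,0],1],[[0,0,22],[0,0,0],1],[[0,0,20],[0,0,0],1],[[0,0,10],[0,0,0],1],[[0,0,0],[0,0,0],1]])

```text
time_s: 8.65
position: [0.4837, 0.1705, 0.2318]
tool_rot: [-0.474, 3.105, 0.009]
contact_force: [-0.6, -0.2, -1.4]
width: 0.255
```

```bash
python3 -c "
from h import *
plan([.483,.1706,.17],107.4)"
```

```text
t 8.65 pos [0.4837 0.1705 0.2318] tooly 107.37 w 0.255 F [-0.56 -0.21 -1.39]
shift [ 0.7 -0.1 61.8] turn [ 0.33  0.06 -0.03]
```

Request:
arm_command(motion=[[[1,0,12],[0.3,0,0],1],[[0,0,14],[0,0,0],1],[[0,0,12],[0,0,0],1],[[0,0,8],[0,0,0],1],[[0,0,0],[0,0,0],1]])

```text
time_s: 9.15
position: [0.4845, 0.171, 0.1852]
tool_rot: [-0.474, 3.1, 0.001]
contact_force: [0.6, -0.2, -2.0]
width: 0.251
```

Request:
arm_command(motion=[[[0,0,0],[0,0,0],1],[[0,0,0],[0,0,0],1]])

```text
time_s: 9.35
position: [0.4849, 0.1712, 0.1857]
tool_rot: [-0.473, 3.1, 0.001]
contact_force: [0.5, 0.1, -1.7]
width: 0.253
```

```bash
python3 -c "
from h import *
plan([.483,.1706,.17],107.4)
_,im,d=grab('scene');np.savez('pics/sc5.npz',d=d)
cv2.imwrite('pics/sc5.png',cv2.resize(im[130:280,270:420],None,fx=4,fy=4,interpolation=2))
_,im,d=grab('side');np.savez('pics/s5.npz',d=d)
cv2.imwrite('pics/s5.png',cv2.resize(im[220:370,260:410],None,fx=4,fy=4,interpolation=2))"
```

```text
t 9.35 pos [0.4849 0.1712 0.1857] tooly 107.37 w 0.253 F [ 0.53  0.14 -1.67]
shift [ 2.1  0.  15.7] turn [-0.    0.33 -0.03]
```

View pics/sc5.png

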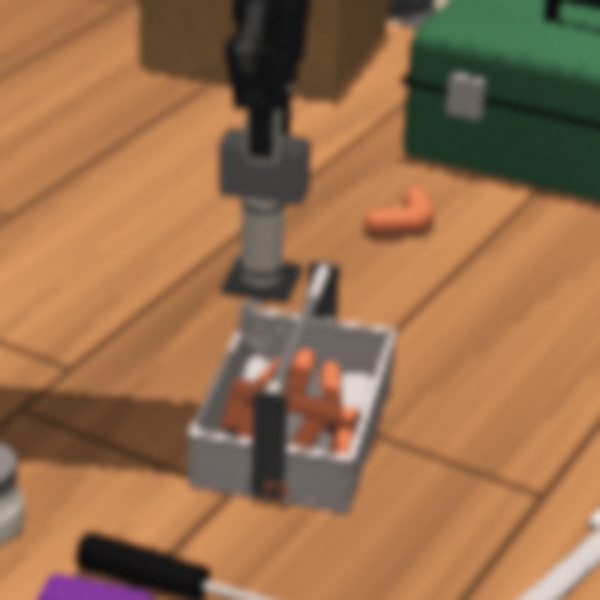

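View pics/s5.png

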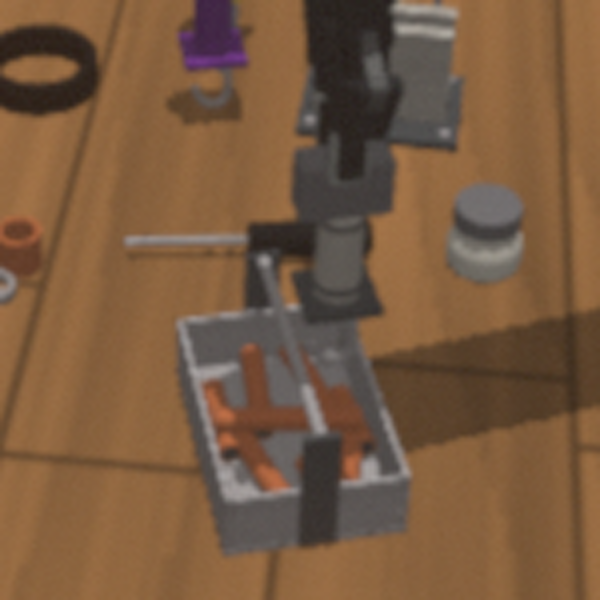

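Request:
arm_command(motion=[[[2,0,6],[0,0.3,0],1],[[0,0,6],[0,0,0],1],[[0,0,3],[0,0,0],1],[[0,0,0],[0,0,0],1],[[0,0,0],[0,0,0],1]])

```text
time_s: 9.95
position: [0.4834, 0.1707, 0.1701]
tool_rot: [-0.474, 3.104, 0.0]
contact_force: [-0.4, -0.7, -1.6]
width: 0.255
```

Run:
```python
from h import *
plan([.483,.1706,.17],107.4)
plan([.509,.1787,.17],107.4)
st,im,d=grab('side');np.savez('pics/s6.npz',d=d)
cv2.imwrite('pics/s6.png',cv2.resize(im[220:370,260:410],None,fx=4,fy=4,interpolation=2))
p=np.array(st['position']);R=Ro.from_rotvec(st['tool_rot']).as_matrix()
for c,dd in [('side',d),('scene',ctrl.grab_frame('scene')[1])]:
    P=cloud(c,dd,st).reshape(-1,3)
    q=(P-p)@R*1000; q=q[np.isfinite(q).all(1)]
    q=q[(abs(q[:,0])<70)&(abs(q[:,1])<25)]
    for a,b in [(54,76),(76,93),(93,100),(100,120)]:
        s=q[(q[:,2]>a)&(q[:,2]<b)]
        if len(s)>3: print(c,a,b,len(s),s.min(0).round(1),s.max(0).round(1),np.histogram(s[:,0],bins=range(-70,71,10))[0])
```

```text
t 9.95 pos [0.4834 0.1707 0.1701] tooly 107.36 w 0.255 F [-0.42 -0.69 -1.63]
shift [0.4 0.  0.1] turn [ 0.    0.1  -0.04]
t 9.95 pos [0.4834 0.1707 0.1701] tooly 107.36 w 0.255 F [-0.42 -0.69 -1.63]
shift [-26.8   0.    0.1] turn [ 0.    0.1  -0.04]
side 54 76 183 [-22.5 -21.8  54. ] [23.8 23.8 67.3] [ 0  0  0  0 16 59 26 27 34 21  0  0  0  0]
side 76 93 60 [-31.7 -23.7  77. ] [15.3 25.  91.7] [ 0  0  0 12 38  0  0  2  8  0  0  0  0  0]
side 93 100 9 [-14.6  -2.9  96.5] [15.4  3.9 99.9] [0 0 0 0 0 2 1 0 6 0 0 0 0 0]
side 100 120 39 [-12.   -4.2 100.5] [ 16.    5.3 117.4] [ 0  0  0  0  0  5 13 12  9  0  0  0  0  0]
scene 54 76 138 [-21.6 -24.2  54.1] [24.6 22.6 69.3] [ 0  0  0  0 10 38 27 20 25 18  0  0  0  0]
scene 76 93 45 [-30.8 -21.6  79. ] [16.3 24.5 92.7] [ 0  0  0  4 26  0  0  8  7  0  0  0  0  0]
scene 93 100 4 [12.  -3.8 94.2] [15.8  0.  98.1] [0 0 0 0 0 0 0 0 4 0 0 0 0 0]
scene 100 120 33 [-12.8  -4.8 100.1] [ 16.    3.2 120. ] [ 0  0  0  0  0  5 10  9  9  0  0  0  0  0]
```

View pics/s6.png

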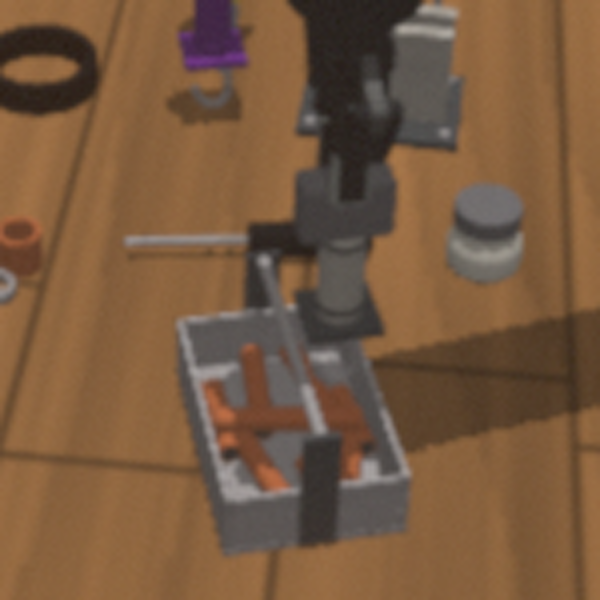

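All in line: the bar sits 27 mm ahead (tool −x) at tool z 81–89, between the flange underside (68) and the hook tip (97). Sliding in.

Request:
arm_command(motion=[[[-7,0,0],[0,0,0],1],[[-8,0,0],[0,0,0],1],[[-7,0,0],[0,0,0],1],[[-4,0,0],[0,0,0],1],[[0,0,0],[0,0,0],1]])

```text
time_s: 10.55
position: [0.5115, 0.1795, 0.1711]
tool_rot: [-0.474, 3.102, 0.001]
contact_force: [-0.2, -0.0, 1.4]
width: 0.255
```

Run:
```python
from h import *
plan([.510,.179,.17],107.4)
```

```text
t 10.55 pos [0.5115 0.1795 0.1711] tooly 107.36 w 0.255 F [-0.23 -0.04  1.41]
shift [ 1.6 -0.   1.1] turn [ 0.01  0.2  -0.04]
```

Request:
arm_command(motion=[[[1,0,-6],[0,0,0],1],[[0,0,-7],[0,0,0],1],[[0,0,-5],[0,0,0],1],[[0,0,-2],[0,0,0],1],[[0,0,0],[0,0,0],1]])

```text
time_s: 11.05
position: [0.5105, 0.1792, 0.1933]
tool_rot: [-0.473, 3.101, 0.001]
contact_force: [0.2, 0.1, -1.2]
width: 0.255
```

```bash
cat > chk.py <<'E'
from h import *
import sys
n=sys.argv[1]
plan([.510,.179,.17],107.4)
F=[ctrl.observe()['contact_force']]
st,im,d=grab('side');F.append(ctrl.observe()['contact_force'])
cv2.imwrite('pics/%s.png'%n,cv2.resize(im[200:370,255:425],None,fx=3.5,fy=3.5,interpolation=2))
i2,d2=ctrl.grab_frame('scene');F.append(ctrl.observe()['contact_force'])
cv2.imwrite('pics/%sb.png'%n,cv2.resize(i2[130:280,270:420],None,fx=4,fy=4,interpolation=2))
print('Fz',np.round(np.array(F)[:,2],2))
c=np.array([.509,.1787])
a=np.radians(17.3);X=np.array([np.cos(a),np.sin(a)]);Y=np.array([-np.sin(a),np.cos(a)])
for cam,dd in (('side',d),('scene',d2)):
    P=cloud(cam,dd,st).reshape(-1,3);P=P[np.isfinite(P).all(1)]
    u=(P[:,:2]-c)@X;v=(P[:,:2]-c)@Y
    # walls' rims / bar heights
    bar=(abs(u)<.02)&(abs(v)<.075)&(abs(v)>.03)&(P[:,2]>.07)&(P[:,2]<.12)
    top=lambda s:np.percentile(P[s,2],[50,95]).round(4) if s.sum()>5 else None
    rim=(abs(u)<.06)&(abs(v)<.088)&(abs(u)>.044)&(P[:,2]>.02)&(P[:,2]<.075)
    print(cam,'bar',bar.sum(),top(bar),'bar u,v',u[bar].mean().round(4),'rim',rim.sum(),top(rim))
E
python3 chk.py s7
```

```text
t 11.05 pos [0.5105 0.1792 0.1933] tooly 107.36 w 0.255 F [ 0.25  0.07 -1.23]
shift [ 0.7 -0.1 23.3] turn [ 0.01  0.25 -0.04]
Fz [-1.23 -1.21 -1.69]
side bar 54 [0.0904 0.093 ] bar u,v 0.0012 rim 497 [0.0393 0.0484]
scene bar 35 [0.0885 0.0908] bar u,v 0.0006 rim 351 [0.0373 0.0464]
```

View pics/s7.png

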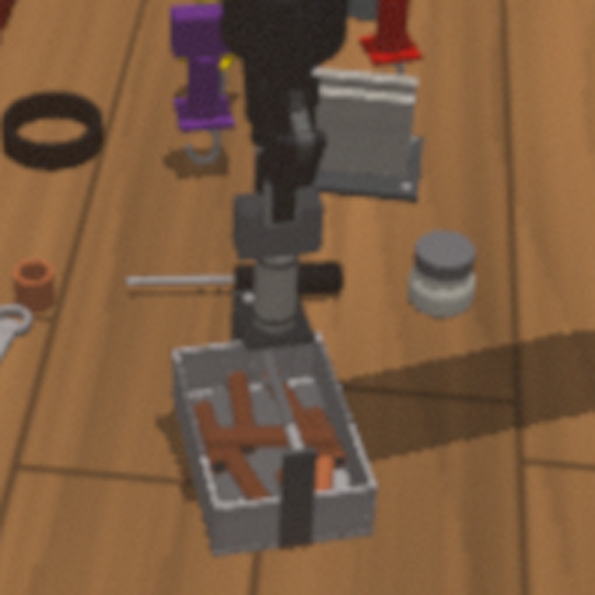

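View pics/s7b.png

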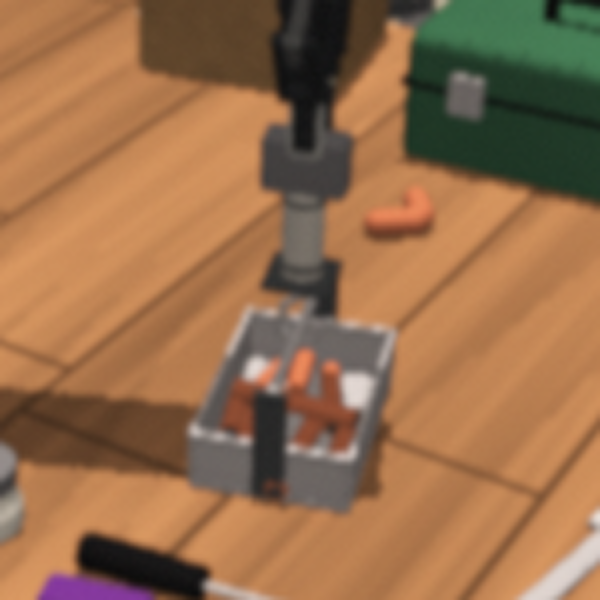

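The hook is around the bar (scene crop (297,305)), with flange and bar aligned. I'll take up the spring.

Request:
arm_command(motion=[[[0,0,-5],[0,0,0],1],[[0,0,-6],[0,0,0],1],[[0,0,-6],[0,0,0],1],[[0,0,-3],[0,0,0],1],[[0,0,0],[0,0,0],1]])

```text
time_s: 11.65
position: [0.5095, 0.1788, 0.2137]
tool_rot: [-0.474, 3.104, 0.0]
contact_force: [0.7, 0.3, -3.6]
width: 0.257
```

```bash
python3 chk.py s8
```

```text
t 11.65 pos [0.5095 0.1788 0.2137] tooly 107.36 w 0.257 F [ 0.72  0.31 -3.61]
shift [-0.4  0.1 43.7] turn [-0.    0.11 -0.04]
Fz [-3.61 -2.28 -3.27]
side bar 64 [0.09   0.0926] bar u,v 0.0011 rim 497 [0.0392 0.0481]
scene bar 54 [0.0887 0.0908] bar u,v 0.0006 rim 351 [0.038  0.0466]
```

Request:
arm_command(motion=[[[0,0,-3],[0,0,0],1],[[0,0,-3],[0,0,0],1],[[0,0,-3],[0,0,0],1],[[0,0,-3],[0,0,0],1],[[0,0,0],[0,0,0],1]])

```text
time_s: 12.25
position: [0.509, 0.1786, 0.2254]
tool_rot: [-0.474, 3.105, -0.0]
contact_force: [0.2, 0.8, -3.8]
width: 0.255
```

```bash
python3 chk.py s9
```

```text
t 12.25 pos [0.509  0.1786 0.2254] tooly 107.36 w 0.255 F [ 0.16  0.8  -3.82]
shift [-1.1  0.1 55.4] turn [-0.01  0.01 -0.04]
Fz [-3.82 -4.02 -3.42]
side bar 79 [0.0897 0.0922] bar u,v 0.0012 rim 497 [0.0386 0.0485]
scene bar 56 [0.0886 0.0911] bar u,v 0.0008 rim 347 [0.0383 0.0466]
```

Request:
arm_command(motion=[[[0,0,-3],[0,0,0],1],[[0,0,-3],[0,0,0],1],[[0,0,-3],[0,0,0],1],[[0,0,-3],[0,0,0],1],[[0,0,0],[0,0,0],1]])

```text
time_s: 12.85
position: [0.5078, 0.1782, 0.2371]
tool_rot: [0.474, -3.103, 0.001]
contact_force: [0.3, -0.7, -5.1]
width: 0.256
```

```bash
python3 chk.py s10
```

```text
t 12.85 pos [0.5078 0.1782 0.2371] tooly 107.37 w 0.256 F [ 0.29 -0.69 -5.1 ]
shift [-2.6  0.1 67.1] turn [-0.02 -0.16 -0.03]
Fz [-5.1  -3.82 -4.61]
side bar 89 [0.0903 0.093 ] bar u,v -0.0011 rim 509 [0.04   0.0489]
scene bar 59 [0.0885 0.0914] bar u,v -0.0019 rim 360 [0.0378 0.0469]
```

Request:
arm_command(motion=[[[-1,0,-3],[0,0,0],1],[[-1,0,-3],[0,0,0],1],[[-0.5,0,-2],[0,0,0],1],[[0,0,-1],[0,0,0],1],[[0,0,0],[0,0,0],1]])

```text
time_s: 13.45
position: [0.5099, 0.1788, 0.2461]
tool_rot: [0.474, -3.102, 0.002]
contact_force: [0.1, 0.3, -5.0]
width: 0.256
```

```bash
python3 chk.py s11
```

```text
t 13.45 pos [0.5099 0.1788 0.2461] tooly 107.37 w 0.256 F [ 0.11  0.32 -4.99]
shift [-0.4  0.2 76.1] turn [-0.02 -0.23 -0.03]
Fz [-4.99 -4.39 -4.63]
side bar 90 [0.0992 0.1026] bar u,v 0.0008 rim 642 [0.0436 0.0576]
scene bar 58 [0.0977 0.0998] bar u,v 0.0003 rim 442 [0.0424 0.0557]
```

View pics/s11b.png

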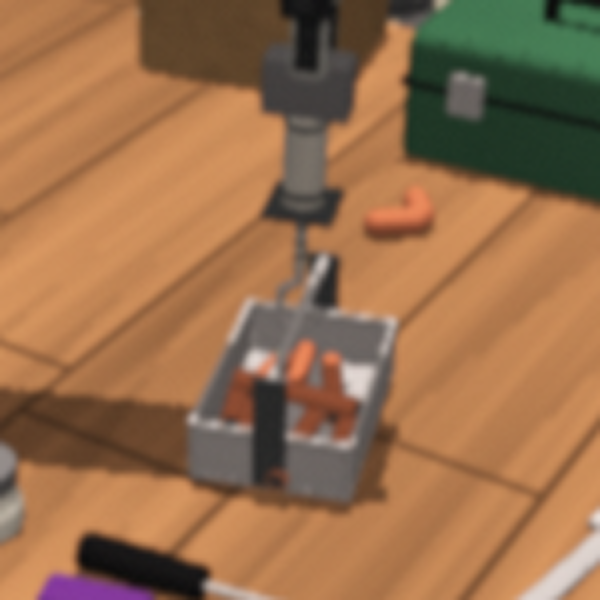

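The tote hangs, about 9 mm clear by both cameras. I'll raise it 5 mm more and hold.

Request:
arm_command(motion=[[[0,0,-1.5],[0,0,0],1],[[0,0,-1.5],[0,0,0],1],[[0,0,-1],[0,0,0],1],[[0,0,-0.5],[0,0,0],1],[[0,0,0],[0,0,0],1]])

```text
time_s: 14.05
position: [0.5095, 0.1787, 0.2506]
tool_rot: [0.474, -3.101, 0.002]
contact_force: [-0.3, 0.1, -4.8]
width: 0.256
```

```bash
python3 chk.py s12
```

```text
t 14.05 pos [0.5095 0.1787 0.2506] tooly 107.37 w 0.256 F [-0.25  0.14 -4.84]
shift [-0.9  0.2 80.6] turn [-0.03 -0.28 -0.03]
Fz [-4.84 -5.1  -5.42]
side bar 92 [0.1029 0.1065] bar u,v 0.0 rim 695 [0.046  0.0614]
scene bar 57 [0.1019 0.1044] bar u,v -0.0003 rim 479 [0.0453 0.0595]
```

Request:
arm_command(motion=[[[0,0,0],[0,0,0],1],[[0,0,0],[0,0,0],1],[[0,0,0],[0,0,0],1],[[0,0,0],[0,0,0],1],[[0,0,0],[0,0,0],1]])

```text
time_s: 14.65
position: [0.5094, 0.1786, 0.2503]
tool_rot: [0.474, -3.1, 0.002]
contact_force: [0.5, -0.8, -4.6]
width: 0.254
```

Request:
arm_command(motion=[[[0,0,0],[0,0,0],1],[[0,0,0],[0,0,0],1],[[0,0,0],[0,0,0],1],[[0,0,0],[0,0,0],1],[[0,0,0],[0,0,0],1]])

```text
time_s: 15.15
position: [0.5094, 0.1786, 0.2503]
tool_rot: [0.473, -3.1, 0.002]
contact_force: [-0.9, -0.0, -5.6]
width: 0.253
```

```bash
python3 chk.py s13
```

```text
t 15.15 pos [0.5094 0.1786 0.2503] tooly 107.36 w 0.253 F [-0.91 -0.04 -5.59]
shift [-1.2  0.2 80.2] turn [-0.03 -0.31 -0.04]
Fz [-5.59 -5.19 -5.65]
side bar 92 [0.1024 0.1062] bar u,v -0.0001 rim 682 [0.0454 0.0611]
scene bar 56 [0.1015 0.1037] bar u,v -0.0006 rim 465 [0.0451 0.059 ]
```

Request:
arm_command(motion=[[[0,0,0],[0,0,0],1],[[0,0,0],[0,0,0],1],[[0,0,0],[0,0,0],1],[[0,0,0],[0,0,0],1],[[0,0,0],[0,0,0],1]])

```text
time_s: 15.75
position: [0.5094, 0.1786, 0.2503]
tool_rot: [0.474, -3.1, 0.002]
contact_force: [0.1, -0.3, -5.0]
width: 0.253
```

Request:
arm_command(motion=[[[0,0,0],[0,0,0],1],[[0,0,0],[0,0,0],1],[[0,0,0],[0,0,0],1],[[0,0,0],[0,0,0],1],[[0,0,0],[0,0,0],1]])

```text
time_s: 16.25
position: [0.5094, 0.1786, 0.2503]
tool_rot: [0.474, -3.1, 0.002]
contact_force: [-0.1, -0.3, -4.8]
width: 0.254
```

Request:
arm_command(motion=[[[0,0,0],[0,0,0],1],[[0,0,0],[0,0,0],1],[[0,0,0],[0,0,0],1],[[0,0,0],[0,0,0],1],[[0,0,0],[0,0,0],1]])

```text
time_s: 16.75
position: [0.5093, 0.1786, 0.2502]
tool_rot: [0.473, -3.1, 0.002]
contact_force: [-0.9, -0.7, -5.0]
width: 0.255
```

```bash
python3 chk.py s14
```

```text
t 16.75 pos [0.5093 0.1786 0.2502] tooly 107.37 w 0.255 F [-0.95 -0.69 -4.98]
shift [-1.2  0.2 80.2] turn [-0.03 -0.32 -0.03]
Fz [-4.98 -4.99 -5.27]
side bar 90 [0.1028 0.1054] bar u,v -0.0 rim 688 [0.0456 0.0608]
scene bar 58 [0.1013 0.1036] bar u,v -0.0006 rim 461 [0.0451 0.0591]
```

View pics/s14.png

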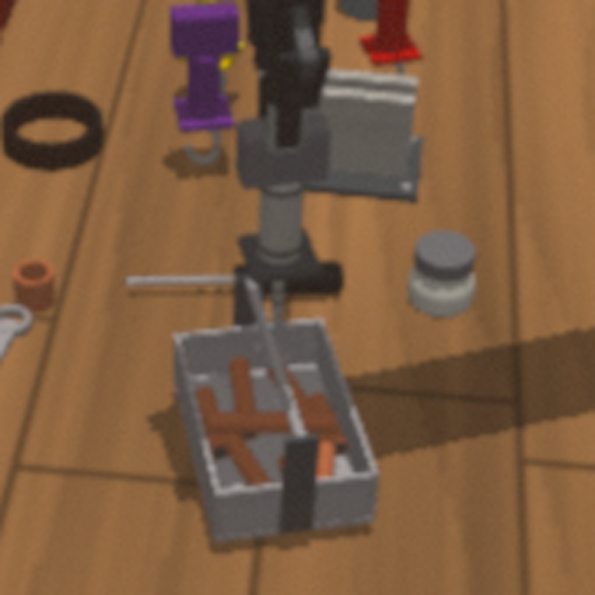

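It held still for about 2.7 s at roughly 12.5–13 mm, level. Lowering softly.

Request:
arm_command(motion=[[[0,0,1],[0,0,0],1],[[0,0,2],[0,0,0],1],[[0,0,2],[0,0,0],1],[[0,0,2],[0,0,0],1],[[0,0,2],[0,0,0],1]])

```text
time_s: 17.35
position: [0.5094, 0.1787, 0.2407]
tool_rot: [0.474, -3.101, 0.002]
contact_force: [1.1, -0.3, -4.4]
width: 0.257
```

Request:
arm_command(motion=[[[0,0,2],[0,0,0],1],[[0,0,2],[0,0,0],1],[[0,0,2],[0,0,0],1],[[0,0,2],[0,0,0],1],[[0,0,2],[0,0,0],1]])

```text
time_s: 17.85
position: [0.5095, 0.1786, 0.2298]
tool_rot: [0.474, -3.101, 0.002]
contact_force: [0.2, -0.0, -4.0]
width: 0.254
```

```bash
python3 chk.py s15
```

```text
t 17.85 pos [0.5095 0.1786 0.2298] tooly 107.37 w 0.254 F [ 0.18 -0.04 -3.98]
shift [-0.9  0.2 59.8] turn [-0.03 -0.29 -0.03]
Fz [-3.98 -4.84 -4.33]
side bar 81 [0.09   0.0925] bar u,v 0.0003 rim 504 [0.0387 0.048 ]
scene bar 59 [0.0884 0.0914] bar u,v -0.0005 rim 341 [0.0383 0.0466]
```

The tote is down. Lowering on to the gap height (TCP 0.171).

Request:
arm_command(motion=[[[0,0,4],[0,0,0],1],[[0,0,6],[0,0,0],1],[[0,0,8],[0,0,0],1],[[0,0,8],[0,0,0],1],[[0,0,6],[0,0,0],1]])

```text
time_s: 18.45
position: [0.5102, 0.1789, 0.1966]
tool_rot: [0.474, -3.103, 0.001]
contact_force: [-0.4, -0.8, -0.6]
width: 0.26
```

Request:
arm_command(motion=[[[0,0,8],[0,-0.3,0],1],[[0,0,8],[0,0,0],1],[[0,0,5],[0,0,0],1],[[0,0,2],[0,0,0],1],[[0,0,0],[0,0,0],1]])

```text
time_s: 18.95
position: [0.5105, 0.1791, 0.1712]
tool_rot: [-0.474, 3.102, 0.0]
contact_force: [-0.5, -0.5, 1.0]
width: 0.258
```

```bash
python3 chk.py s16
```

```text
t 18.95 pos [0.5105 0.1791 0.1712] tooly 107.36 w 0.258 F [-0.48 -0.52  1.01]
shift [0.5 0.1 1.2] turn [-0.01  0.19 -0.04]
Fz [ 1.01 -1.01 -0.44]
side bar 62 [0.0895 0.0934] bar u,v 0.0005 rim 489 [0.0399 0.0482]
scene bar 32 [0.089  0.0907] bar u,v -0.0002 rim 343 [0.0377 0.0466]
```

```bash
cat > geo.py <<'E'
from h import *
st,im,d=grab('side')
p=np.array(st['position']);R=Ro.from_rotvec(st['tool_rot']).as_matrix()
for c,dd in [('side',d),('scene',ctrl.grab_frame('scene')[1])]:
    P=cloud(c,dd,st).reshape(-1,3)
    q=(P-p)@R*1000; q=q[np.isfinite(q).all(1)]
    q=q[(abs(q[:,0])<70)&(abs(q[:,1])<25)]
    for a,b in [(-45,0),(54,76),(76,93),(93,100),(100,125)]:
        s=q[(q[:,2]>a)&(q[:,2]<b)]
        if len(s)>3: print(c,a,b,len(s),s.min(0).round(1),s.max(0).round(1),np.histogram(s[:,0],bins=range(-70,71,10))[0])
E
python3 geo.py
```

```text
side -45 0 414 [-27.4 -16.1 -44.7] [29.9 24.2 -0.2] [ 0  0  0  0 79 89 60 55 66 65  0  0  0  0]
side 54 76 190 [-21.6 -23.6  54. ] [25.  24.2 68. ] [ 0  0  0  0 14 61 31 27 33 24  0  0  0  0]
side 76 93 33 [-13.4   0.   78.5] [16.5 24.8 92.9] [ 0  0  0  0  0  1  9 15  8  0  0  0  0  0]
side 93 100 11 [-12.6  -3.3  93.1] [ 17.1   3.9 100. ] [0 0 0 0 0 3 2 0 6 0 0 0 0 0]
side 100 125 47 [-53.  -23.3 101.8] [ 56.7  22.5 124.8] [ 0  9  4  0  0  2 12  5  3  0  0  0 12  0]
scene -45 0 353 [-26.5 -24.3 -44.7] [28.6 15.  -0.7] [ 0  0  0  0 59 69 58 53 61 53  0  0  0  0]
scene 54 76 137 [-20.8 -24.6  54.5] [25.4 22.2 67.3] [ 0  0  0  0  6 40 24 23 26 18  0  0  0  0]
scene 76 93 29 [ -1.1 -24.2  79.3] [16.3  1.  91.6] [ 0  0  0  0  0  0  3 16 10  0  0  0  0  0]
scene 93 100 11 [-11.9  -4.3  94.7] [ 15.9  -0.2 100. ] [0 0 0 0 0 3 2 0 6 0 0 0 0 0]
scene 100 125 29 [-50.3 -22.4 101.9] [ 57.1  22.9 125. ] [ 0  3  2  0  0  1 10  6  1  0  0  0  6  0]
```

Same geometry as before, no slip in the grip. The bar lies in the gap clear of the flange and tip. Backing out 27 mm.

Request:
arm_command(motion=[[[6,0,0],[0,0,0],1],[[8,0,0],[0,0,0],1],[[7,0,0],[0,0,0],1],[[4,0,0],[0,0,0],1],[[0,0,0],[0,0,0],1]])

```text
time_s: 19.65
position: [0.484, 0.1708, 0.1713]
tool_rot: [-0.474, 3.102, 0.001]
contact_force: [-0.6, 0.1, -2.2]
width: 0.26
```

```bash
python3 -c "
from h import *
plan([.483,.1706,.171],107.4)"; python3 geo.py
```

```text
t 19.65 pos [0.484  0.1708 0.1713] tooly 107.37 w 0.26 F [-0.59  0.09 -2.23]
shift [1.  0.1 0.3] turn [-0.01  0.21 -0.03]
side -45 0 409 [-27.8 -18.1 -44.8] [28.9 24.5 -0.2] [ 0  0  0  0 79 88 63 51 69 59  0  0  0  0]
side 54 76 187 [-22.6 -23.9  54.1] [24.9 24.2 68.3] [ 0  0  0  0 21 55 31 25 32 23  0  0  0  0]
side 76 93 57 [-29.5 -23.6  76.4] [16.5 24.8 92.8] [ 0  0  0  0 48  0  0  2  7  0  0  0  0  0]
side 93 100 6 [-13.   -1.7  96.1] [14.3  0.4 99.4] [0 0 0 0 0 2 0 0 4 0 0 0 0 0]
side 100 125 48 [-13.8 -22.9 100.1] [ 29.1  24.8 124.8] [ 0  0  0  0  0  7 11 10  8 12  0  0  0  0]
scene -45 0 351 [-27.1 -24.4 -44.8] [29.5 17.2 -0.1] [ 0  0  0  0 63 74 59 50 54 51  0  0  0  0]
scene 54 76 139 [-21.7 -23.8  54.9] [24.8 21.7 69.1] [ 0  0  0  0 12 40 22 24 26 15  0  0  0  0]
scene 76 93 43 [-29.1 -23.6  80.4] [14.1 23.  91.8] [ 0  0  0  0 31  0  1  5  6  0  0  0  0  0]
scene 93 100 5 [-12.8  -6.1  93.6] [ 13.4   1.4 100. ] [0 0 0 0 0 1 0 0 4 0 0 0 0 0]
scene 100 125 38 [-14.5  -8.4 100. ] [ 29.7   7.8 124.9] [ 0  0  0  0  0  5 10  8 11  4  0  0  0  0]
```

Request:
arm_command(motion=[[[2,0,0],[0,0,0],1],[[0,0,-8],[0,0,0],1],[[0,0,-15],[0,0,0],1],[[0,0,-20],[0,0,0],1],[[0,0,-25],[0,0,0],1]])

```text
time_s: 20.25
position: [0.4806, 0.1695, 0.2392]
tool_rot: [0.474, -3.103, 0.002]
contact_force: [0.3, 0.0, -2.6]
width: 0.258
```

Request:
arm_command(motion=[[[0,0,-25],[0,0,0],1],[[0,0,-25],[0,0,0],1],[[0,0,-12],[0,0,0],1],[[0,0,0],[0,0,0],1]])

```text
time_s: 20.65
position: [0.4831, 0.1705, 0.3091]
tool_rot: [-0.473, 3.1, 0.001]
contact_force: [0.4, -0.1, -2.4]
width: 0.259
```

```bash
python3 chk.py s17; python3 -c "
from h import *
plan([.472,-.1887,.31],89.5)"
```

```text
t 20.65 pos [0.4831 0.1705 0.3091] tooly 107.36 w 0.259 F [ 0.43 -0.11 -2.37]
shift [-2.740e+01  1.000e-01  1.393e+02] turn [-0.    0.31 -0.04]
Fz [-2.37 -1.41 -1.88]
side bar 91 [0.09   0.0927] bar u,v 0.0003 rim 509 [0.0396 0.0484]
scene bar 57 [0.0886 0.0913] bar u,v -0.0003 rim 342 [0.0378 0.0464]
t 20.75 pos [0.482  0.1701 0.307 ] tooly 107.36 w 0.251 F [-0.22  0.39 -1.88]
shift [ 116.6 -339.5   -3.2] turn [ 0.    0.12 17.86]
```

View pics/s17b.png

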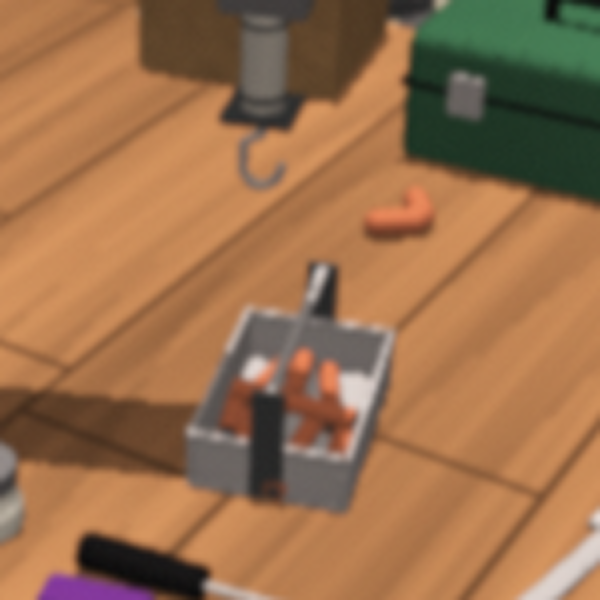

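The tote stands back at its place and the hook is free (scene crop hook at (262,160)). Carrying the scale back to the rack.

Request:
arm_command(motion=[[[8,-25,0],[0,0,4.5],1],[[9,-37,0],[0,0,4.5],1],[[6,-38,0],[0,0,4.5],1],[[2,-38,0],[0,0,4],1],[[0,-38,0],[0,0,0],1]])

```text
time_s: 21.25
position: [0.4755, -0.0103, 0.2985]
tool_rot: [-0.012, -3.13, 0.0]
contact_force: [1.1, -0.4, -2.3]
width: 0.256
```

```bash
python3 -c "
from h import *
plan([.472,-.1887,.31],89.5)"
```

```text
t 21.25 pos [ 0.4755 -0.0103  0.2985] tooly 89.55 w 0.256 F [ 1.05 -0.42 -2.28]
shift [   2.3 -178.4  -11.4] turn [-0.02 -0.66  0.05]
```

Request:
arm_command(motion=[[[0,-38,-3],[0,-0.5,0],1],[[1,-40,-3],[0,0,0],1],[[0,-38,-2],[0,0,0],1],[[0,-25,0],[0,0,0],1],[[0,-12,0],[0,0,0],1]])

```text
time_s: 21.75
position: [0.4641, -0.1771, 0.2989]
tool_rot: [-0.038, -3.125, 0.003]
contact_force: [0.1, -0.3, -1.7]
width: 0.251
```

Request:
arm_command(motion=[[[0,0,0],[0,0,0],1],[[0,0,0],[0,0,0],1],[[0,0,0],[0,0,0],1]])

```text
time_s: 22.05
position: [0.4622, -0.1765, 0.2963]
tool_rot: [-0.043, -3.12, 0.0]
contact_force: [-0.3, -0.1, -0.7]
width: 0.25
```

```bash
python3 -c "
from h import *
plan([.472,-.1887,.31],89.5)"
```

```text
t 22.05 pos [ 0.4622 -0.1765  0.2963] tooly 88.44 w 0.25 F [-0.33 -0.15 -0.7 ]
shift [ -9.8 -12.  -13.9] turn [-0.02 -1.24 -1.06]
```

Request:
arm_command(motion=[[[-5,-6,0],[0,-0.6,-0.6],1],[[-4,-6,0],[0,-0.6,-0.4],1],[[0,0,0],[0,0,0],1],[[0,0,0],[0,0,0],1]])

```text
time_s: 22.45
position: [0.4729, -0.1855, 0.296]
tool_rot: [0.002, 3.14, 0.001]
contact_force: [0.2, 0.6, -1.6]
width: 0.255
```

```bash
python3 -c "
from h import *
plan([.472,-.1887,.29],89.5)"; python3 geo.py
python3 - <<'E'
from h import *
for c in ['side','scene']:
    st,im,d=grab(c)
    P=cloud(c,d,st).reshape(-1,3);P=P[np.isfinite(P).all(1)]
    s=(P[:,2]>.078)&(P[:,2]<.092)&(abs(P[:,0]-.47)<.07)&(abs(P[:,1]+.189)<.03)
    q=P[s]; r=cv2.minAreaRect((q[:,:2]*1000).astype(np.float32));print(c,s.sum(),np.round(r[0],1),np.round(r[1],1),r[2],np.median(q[:,2]))
    print(np.histogram(q[:,1],bins=np.arange(-.22,-.155,.005)))
    cv2.imwrite('pics/%s18.png'%c,im)
E
```

```text
t 22.45 pos [ 0.4729 -0.1855  0.296 ] tooly 89.93 w 0.255 F [ 0.15  0.61 -1.58]
shift [ 0.9 -3.2  6. ] turn [0.05 0.08 0.43]
side -45 0 327 [-27.3 -13.  -45. ] [28.4 24.3 -0.1] [ 0  0  0  0 42 60 53 56 65 51  0  0  0  0]
side 54 76 109 [-22.3 -21.6  54.7] [23.7 24.9 65.8] [ 0  0  0  0  7 25 19 18 26 14  0  0  0  0]
side 76 93 17 [-0.7 -4.9 77.4] [14.4 10.1 92.1] [0 0 0 0 0 0 2 7 8 0 0 0 0 0]
side 93 100 6 [-13.6  -2.1  95.5] [14.6  3.9 99.9] [0 0 0 0 0 3 0 0 3 0 0 0 0 0]
side 100 125 30 [-13.2  -4.7 101.2] [ 15.2   6.6 115.9] [0 0 0 0 0 5 8 9 8 0 0 0 0 0]
scene -45 0 652 [-28.1 -24.8 -45. ] [28.4 23.6 -0. ] [  0   0   0   0 219 130 126  80  45  52   0   0   0   0]
scene 54 76 268 [-22.4 -23.2  54. ] [26.1 22.9 67.8] [ 0  0  0  0 36 92 59 34 28 19  0  0  0  0]
scene 76 93 5 [ 8.  -3.1 87.7] [13.8 -0.7 91.5] [0 0 0 0 0 0 0 1 4 0 0 0 0 0]
scene 93 100 12 [-12.2  -3.3  93.8] [14.5  2.1 99.6] [ 0  0  0  0  0  2  0  0 10  0  0  0  0  0]
scene 100 125 55 [-15.4  -4.4 100.1] [ 16.8   2.5 118.8] [ 0  0  0  0  0 13 10 18 14  0  0  0  0  0]
side 299 [ 469.4 -188.1] [52.2 99. ] 85.49361419677734 0.08429099242569628
(array([ 0,  9, 14, 42, 63, 21,  1, 17, 27, 46, 55,  4]), array([-0.22 , -0.215, -0.21 , -0.205, -0.2  , -0.195, -0.19 , -0.185,
       -0.18 , -0.175, -0.17 , -0.165, -0.16 ]))
scene 494 [ 469.2 -188. ] [ 42.7 100.6] 87.94329833984375 0.08395050068154833
(array([  0,  10, 103,  82,  56,   1,   0,  48, 103,  70,  21,   0]), array([-0.22 , -0.215, -0.21 , -0.205, -0.2  , -0.195, -0.19 , -0.185,
       -0.18 , -0.175, -0.17 , -0.165, -0.16 ]))
```

Request:
arm_command(motion=[[[1,-3,5],[0,0,0.4],1],[[0,0,20],[0,0,0],1],[[0,0,25],[0,0,0],1],[[0,0,15],[0,0,0],1],[[0,0,3],[0,0,0],1]])

```text
time_s: 23.15
position: [0.4722, -0.1898, 0.2261]
tool_rot: [0.017, 3.137, -0.0]
contact_force: [0.1, 1.0, -1.5]
width: 0.255
```

Request:
arm_command(motion=[[[0,0,0],[0,0,0],1],[[0,0,0],[0,0,0],1],[[0,0,0],[0,0,0],1]])

```text
time_s: 23.45
position: [0.4724, -0.1903, 0.2267]
tool_rot: [0.018, 3.137, -0.001]
contact_force: [0.9, -0.1, -2.0]
width: 0.253
```

```bash
python3 -c "
from h import *
plan([.472,-.1887,.1525],89.5)"
```

```text
t 23.45 pos [ 0.4724 -0.1903  0.2267] tooly 89.35 w 0.253 F [ 0.92 -0.07 -2.  ]
shift [ 0.7  1.6 74.2] turn [-0.02  0.25 -0.15]
```

Request:
arm_command(motion=[[[0,1.5,0],[0,0.2,0],1],[[0,0,10],[0,0,0],1],[[0,0,12],[0,0,0],1],[[0,0,6],[0,0,0],1],[[0,0,0],[0,0,0],1]])

```text
time_s: 23.95
position: [0.4736, -0.1888, 0.198]
tool_rot: [0.017, 3.138, -0.002]
contact_force: [-0.2, 0.2, -2.2]
width: 0.256
```

```bash
python3 -c "
from h import *
plan([.472,-.1887,.1525],89.5)
_,im,_=grab('side')
cv2.imwrite('pics/s19.png',cv2.resize(im[150:270,290:410],None,fx=5,fy=5,interpolation=2))
_,im,_=grab('scene')
cv2.imwrite('pics/s19b.png',cv2.resize(im[200:350,170:320],None,fx=4,fy=4,interpolation=2))"
```

```text
t 23.95 pos [ 0.4736 -0.1888  0.198 ] tooly 89.37 w 0.256 F [-0.23  0.17 -2.21]
shift [ 1.8  0.1 45.4] turn [-0.06  0.22 -0.13]
```

View pics/s19b.png

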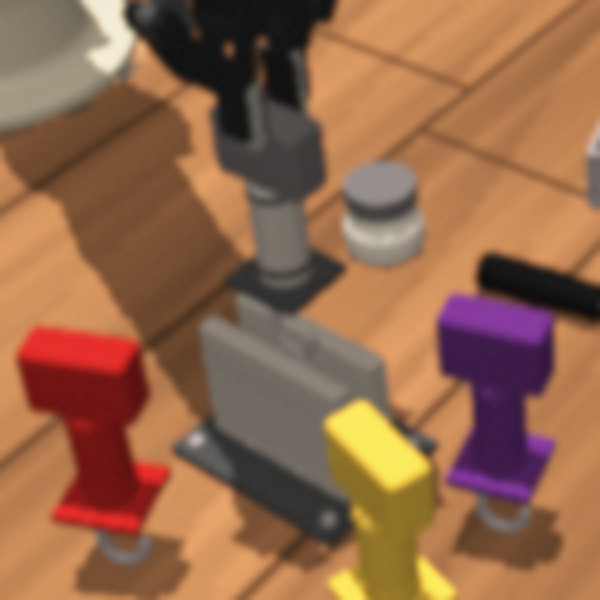

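The hook is entering the slot (crop (290,335)), centred. Lowering the rest gently.

Request:
arm_command(motion=[[[1,0,10],[0,0.2,0],1],[[0,0,12],[0,0,0],1],[[0,0,10],[0,0,0],1],[[0,0,5],[0,0,0],1],[[0,0,0],[0,0,0],1]])

```text
time_s: 24.55
position: [0.4732, -0.1891, 0.1585]
tool_rot: [0.017, 3.14, -0.002]
contact_force: [0.4, -1.5, -0.9]
width: 0.255
```

```bash
python3 -c "
from h import *
plan([.472,-.1887,.1525],89.5)"
```

```text
t 24.55 pos [ 0.4732 -0.1891  0.1585] tooly 89.37 w 0.255 F [ 0.4  -1.52 -0.95]
shift [1.2 0.4 6. ] turn [-0.08  0.07 -0.13]
```

Request:
arm_command(motion=[[[0.5,0,3],[0,0,0],1],[[0,0,2],[0,0,0],1],[[0,0,1],[0,0,0],1],[[0,0,0],[0,0,0],1],[[0,0,0],[0,0,0],1]])

```text
time_s: 25.05
position: [0.4733, -0.1894, 0.1526]
tool_rot: [0.017, 3.139, -0.003]
contact_force: [0.9, -0.1, -1.6]
width: 0.256
```

Run:
```python
from h import *
plan([.472,-.1887,.1525],89.5)
st,im,d=grab('side')
cv2.imwrite('pics/s20.png',cv2.resize(im[170:270,300:400],None,fx=6,fy=6,interpolation=2))
P=cloud('side',d,st).reshape(-1,3);P=P[np.isfinite(P).all(1)]
s=(abs(P[:,0]-.47)<.04)&(abs(P[:,1]+.189)<.03)&(P[:,2]>.07)&(P[:,2]<.11)
print(np.histogram(P[s,2],bins=np.arange(.07,.111,.003)))
```

```text
t 25.05 pos [ 0.4733 -0.1894  0.1526] tooly 89.36 w 0.256 F [ 0.86 -0.06 -1.57]
shift [1.3 0.7 0. ] turn [-0.1   0.14 -0.14]
(array([22, 29, 27, 27, 50, 52, 32, 55, 22,  9,  7, 12,  6]), array([0.07 , 0.073, 0.076, 0.079, 0.082, 0.085, 0.088, 0.091, 0.094,
       0.097, 0.1  , 0.103, 0.106, 0.109]))
```

View pics/s20.png

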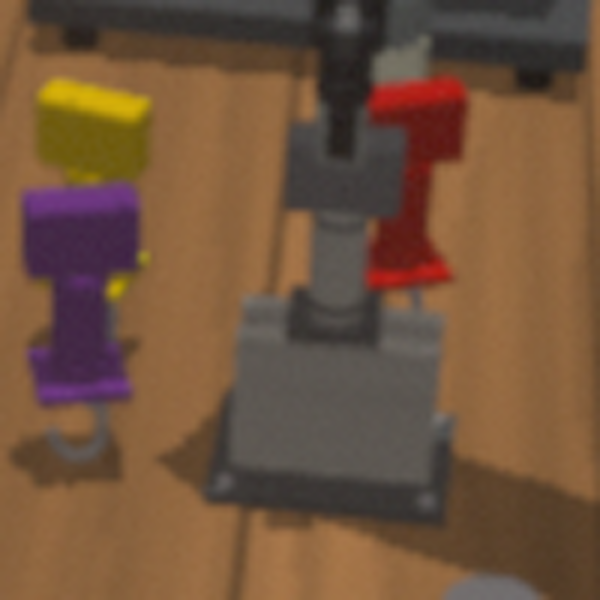

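Request:
arm_command(motion=[[[0,0,0.7],[0,0,0],1],[[0,0,0.5],[0,0,0],1],[[0,0,0],[0,0,0],1],[[0,0,0],[0,0,0],1]])

```text
time_s: 25.5
position: [0.4739, -0.1895, 0.1521]
tool_rot: [0.017, 3.138, -0.003]
contact_force: [0.4, -0.3, -2.4]
width: 0.252
```

Request:
arm_command(motion=[[[0,0,0],[0,0,0],0.7],[[0,0,0],[0,0,0],0.6],[[0,0,0],[0,0,0],0.5],[[0,0,0],[0,0,0],0.4],[[0,0,0],[0,0,0],0.4]], newtons=20)

```text
time_s: 26.0
position: [0.4748, -0.1899, 0.1528]
tool_rot: [0.017, 3.136, -0.004]
contact_force: [-0.0, 0.8, 0.7]
width: 0.601
```

Run:
```python
from h import *
plan([.472,-.1887,.33],89.5)
st,im,d=grab('wrist','w21');P=cloud('wrist',d,st)
```

```text
t 26.0 pos [ 0.4748 -0.1899  0.1528] tooly 89.36 w 0.601 F [-0.    0.76  0.66]
shift [   1.8    0.7 -177.2] turn [-0.15  0.33 -0.14]
```

View pics/w21.png

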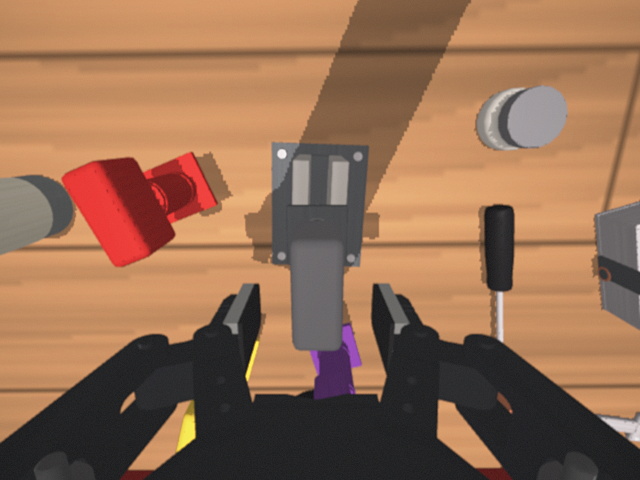

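The pads at (243,320) and (392,320) are clear of the grip at (318,295), which stands upright on the rack. Retreating upward.

Request:
arm_command(motion=[[[0,0,-15],[0,0,0],0.4],[[0,0,-25],[0,0,0],0.4],[[0,0,-35],[0,0,0],0.4],[[0,0,-35],[0,0,0],0.4],[[0,0,-30],[0,0,0],0.4]])

```text
time_s: 26.55
position: [0.4701, -0.1882, 0.2922]
tool_rot: [-0.018, -3.135, -0.0]
contact_force: [0.7, 0.1, -0.6]
width: 0.598
```

Request:
arm_command(motion=[[[0,0,-15],[0,0,0],0.4],[[0,0,0],[0,0,0],0.4],[[0,0,0],[0,0,0],0.4],[[0,0,0],[0,0,0],0.4]])

```text
time_s: 26.95
position: [0.4721, -0.189, 0.3114]
tool_rot: [0.018, 3.14, -0.002]
contact_force: [0.8, 0.2, -0.1]
width: 0.602
```

Run:
```python
from h import *
plan([.472,-.1887,.33],89.5)
def rect(Q):
    r=cv2.minAreaRect((Q[:,:2]*1000).astype(np.float32));return np.round(r[0],1),np.round(r[1],1),round(r[2],1)
for c in ['wrist','scene','side']:
    st,im,d=grab(c,c+'22');P=cloud(c,d,st).reshape(-1,3)
    m=np.isfinite(P).all(1);C=im.reshape(-1,3).astype(int)[m];P=P[m];g=(C.max(1)-C.min(1))<40
    s=g&(abs(P[:,0]-.472)<.05)&(abs(P[:,1]+.189)<.03)&(P[:,2]>.182)&(P[:,2]<.21)
    print(c,'grip',s.sum(),rect(P[s]),np.median(P[s,2]).round(4))
    s=(abs(P[:,0]-.509)<.09)&(abs(P[:,1]-.179)<.11)&(P[:,2]>.036)&(P[:,2]<.052)
    if s.sum()>20: print(c,'rim',s.sum(),rect(P[s]),np.percentile(P[s,2],95).round(4))
```

```text
t 26.95 pos [ 0.4721 -0.189   0.3114] tooly 89.34 w 0.602 F [ 0.8   0.18 -0.11]
shift [  0.1   0.3 -18.6] turn [-0.09  0.09 -0.16]
wrist grip 1510 (array([ 471.9, -190.2]), array([23.5, 53.9]), 89.9) 0.1898
wrist rim 1664 (array([510.1, 172.4]), array([111. , 158.8]), 17.3) 0.0464
scene grip 245 (array([ 473.5, -191.9]), array([55.3, 22.3]), 1.4) 0.1896
scene rim 421 (array([507.9, 177.7]), array([110.8, 169. ]), 17.2) 0.0473
side grip 122 (array([ 472.2, -186.4]), array([50.9, 29.7]), 2.4) 0.1908
side rim 595 (array([508.4, 178.7]), array([111.2, 172.2]), 16.9) 0.0494
```

View pics/scene22.png

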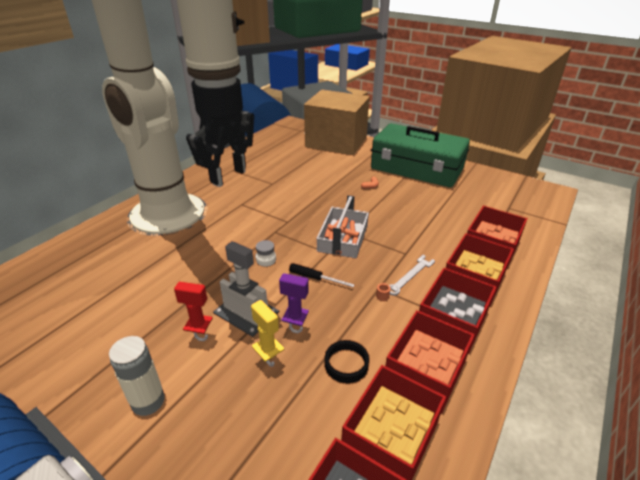

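The scale stands in its rack at (239,252) with its grip top at 0.190 m as at the start. The tote is at (343,232), within about 2 mm of where it stood. Nothing else has moved. Handing in.

```bash
python3 -c "
from h import *
print(ctrl.job_done())"
```

```text
the job is handed in; nothing more can be done
None
```

The tote was weighed and set back, the scale is in its rack, and the job was handed in at about 27 s of the allowed 72 s. No verdict is reported, so the points below are my own measurements.

- **Weighing:** I took the grey scale from its rack and hooked it under the middle of the bar. The tote hung about 13 mm clear, level and still, for about 2.7 s. The wrist force and spring stretch put the tote at roughly 0.3 to 0.4 kg. That is coarse, because the force reading wanders by about 1 N.
- **Setting down:** I lowered it at about 20 mm/s, then backed the hook out without touching the bar. The tote's position then read within about 2 mm of where it stood by the scene and side cameras.
- **Scale back in rack:** After release its grip top was at 0.190 m, the same as at the start, within about 4 mm of its first position sideways and upright. The other things on the bench look unmoved.
- **Disagreement:** The last wrist view put the tote's centre about 6 mm off in y. The tote was near the edge of that picture, and the other two cameras disagreed with it, so I trusted them. No check failed.

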